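# Load the drill chuck into the leaning spindle nose and latch it

## Task

Take the drill chuck (three jaws and a knurled sleeve; not the collet holder beside it) out of the wooden rack and seat its tapered shank in the leaning spindle nose of the assembly stand, with its two flange slots over the two drive dogs and the flange fully home on the nose face; guide it all the way in, never let it drop in. Then swing the latch lever shut to its stop, so that its tongue lies over the flange and the chuck is held for tightening, and let go. Leave the collet holder in the rack.

Things in the scene. Friction and masses are not known exactly. Their poses are not given: they have to be found in the camera images.
- drill_chuck: Keyed drill chuck on a taper arbor, 170 mm long, 0.5 to 0.75 kg, loose, shank down in one of the two rack holes, resting on its flange. Origin: centre of the flange's underside; z along its axis to the jaws (top at z=108 mm). Taper below: radius 15.9 mm at z=0, 8.9 at -48, stud of radius 6.5 mm to -62. Dark flange: radius 25 mm, z 0 to 19 mm, with two drive slots at +x and -x.
- chuck_grip (a point): Middle of the drill chuck's round knurled sleeve (radius 24 mm, z 46 to 82 mm of the chuck; the place to grip, 49 mm wide, any direction), on its axis at z=65 mm. Same axes as the chuck. Below the sleeve: body radius 22 mm to z=32 mm, neck radius 15.5 mm to the flange. Above: toothed cone and jaws.
- chuck_slot (a point): Middle of the +x drive slot of the chuck's flange, at its underside (22 mm from the axis). Each slot is open at the rim, 16 mm wide in y, cut in to 17 mm from the axis, through the whole flange. The other one is opposite at -x: half a turn about the axis makes no difference.
- collet_holder: Neighbour in the other rack hole, must stay there; loose. Same shank, dark flange, origin and axes as the drill chuck, but on top a plain steel nut (radius 21 mm, z 38 to 59 mm) and a slim 10 mm cutter shank up to z=89 mm.
- rack: Fixed softwood block, 220 mm (its x) by 90 mm (its y), 75 mm high, with two plain vertical holes of 36 mm diameter, 68 mm deep, at x=-55 and x=+55 mm. Origin: centre of the underside on the bench; z up.
- stand: Fixed green cast assembly stand, base 150 by 164 by 14 mm. Origin: on the bench, vertically below the centre of the nose face; z up, y to its latch side (far from the robot), -x to the side its nose leans to (the open left side of the bench, as the robot sees it).
- spindle_nose: Fixed round spindle nose (radius 33 mm), leaning 30 deg from vertical. Origin: centre of the bright nose face at the mouth of the taper bore, 130 mm over the bench; z out along the spindle axis. The bore fits the chuck's taper with 0.5 mm side play. Home = flange underside on the nose face: chuck origin at this origin, z axes parallel, chuck x along this x (either way round).
- drive_dog (a point): Middle of the foot of the +x drive dog on the nose face (22 mm from the axis); the other is opposite at -x. Each is 13.6 mm wide in y (1.2 mm play each side in a slot), 19 to 26 mm from the axis, 7 mm high, fixed. If the slots miss the dogs, the flange stays 7 mm proud and the latch cannot pass over it.
- latch (a joint): Latch lever angle, rad: 0 = shut against its stop, 1.6 = fully open; starts at 1.1 to 1.5. Shut, its handle points to the nose's +y and its tongue (underside 21 mm over the nose face) lies over the 19 mm flange; opening swings the handle towards the nose's +x (uphill). Needs about 1.5 N at the knob; stays where it is left.
- latch_knob (a point): Centre of the black knob on the latch handle: stands along the nose's z, 24 mm in diameter, 28 mm high, 55 mm above the plane of the nose face, 95 mm from the pivot axis. Shut: at (0, 145, 55) mm in the nose's frame; open at angle a: (95 sin a, 50 + 95 cos a, 55) mm.
- latch_pivot (a point): Point on the latch's pivot axis, which is parallel to the nose's z; at (0, 50, 24) mm in the nose's frame.
There are look-alikes about, which are no part of the job. Leave any orange look-alike of the drill_chuck alone.

How it is judged:
By the outcome, as a careful person would: the job done as asked, in the order asked, and still so for the second after the job is handed in, with the robot touching nothing.
It also fails if it takes over 58 s, if anything falls off the work surface, if the arm or the gripper's body presses on something with over 40 N, if the wrist force passes 120 N, or if a joint passes its speed limit or range.

## Robot

A 7-joint arm with a two-finger parallel gripper is mounted at the origin on the work surface; the furniture and walls round the work are solid. World frame = base frame: x ahead of the robot, y to its left, z up, the work surface at z = 0. Lengths are in m, angles in rad, forces in N, time in s.
With the tool pointing down it reaches from about 0.425 to 0.975 m from the base axis. Payload 16.7 kg.
Tool frame: the origin (TCP) lies midway between the tips of the shut fingers; the grasp point (between the pads) lies 19 mm behind it; z points along the fingers, y is the line along which they close (so a half turn about z gives the same grasp; the last joint's range is limited). The gripper opens to 85 mm and grips with 20 to 120 N. Pads are 22 mm wide; open, the fingers measure 114 mm over their backs; the gripper's body (76 mm by 85 mm) begins 54 mm behind the grasp point. The pads swing forward as they close: fully open they stand 13 mm farther back than shut.
Start: joints at [-1.438, 0.426, 0.074, 1.606, -0.034, 1.111, -0.067], TCP at [0.188, 0.648, 0.231] pointing down, gripper open.
Joint ranges: [-2.85, 2.85], [-0.5, 2.14], [-1.23, 1.37], [0.21, 2.46], [-1.02, 4.16], [0.16, 2.05], [-2.73, 2.73]. Speed limits (rad/s): [1.89, 1.89, 2.39, 2.39, 3.01, 3.01, 3.01].

## Interface

Orientations are given as a rotation vector (axis times angle).
In Python, from bench import bot gives the robot as it stands.
- The arm moves only by the tool jog_arm, never from a script. Its argument "moves" is a list of rows, each a list of 2 entries, a list of its own where there are three numbers: the shift along the world's x, y, z in units of 25 mm (1.0 is 25 mm), then the turn about the world's z in units of 5 degrees (1.0 is 5 degrees). In form: [[[x, y, z], spin], ...]. A call has 1 to 12 rows; each row shifts and turns the commanded pose from where the row before left it; what a row does not reach is not made up. A row lasts 1/10 s, in which the tool goes at most 50 mm and 8.59 degrees, less where a joint would pass 70% of its speed; a pose out of reach is approached as far as the arm can. A call is refused whole if a number of a shift passes 1 or a number of a turn 1, either way. A call with a gripper value outside its range is refused whole. "grip" is the opening, from 0 (shut) to 1 (fully open), set as the call begins (left out, the last holds). The fingers move at their own pace and stop on an object; "squeeze" is the grip in N (left out, the last holds). Time passes only in rows, so rows that do not move let the fingers close. It gives the time, the measured TCP pose, the force, the opening and the grip force at its end, in the units of the state.
- bot.observe(): the state, without advancing time (a new reading comes with each control period).
- bot.get_image(name): name is "scene" or "side" or "wrist"; returns the picture (400x640x3 uint8, red, green, blue); there is no depth.
- bot.calibration(name): a dict with "camera_matrix" (3x3 intrinsics, pixels), "eye" and "orientation" of the camera in the world. Camera axes: x right, y up, looking along -z (the intrinsics and any distortion apply to the point x, -y, -z); pixel columns grow to the right and rows downward; lengths in m; the calibration is good to about 2 mm. A picture is of the moment at which its call begins: read the wrist's pose just before it. calibration takes no time and is no camera call; for the wrist camera it gives the pose at the moment of the call.
- bot.close_job(): hands the job in; it is judged then, once.
The state is a dict: "time": time; "joints": joint angles; "dq": joint speeds; "effort": joint torques, N m; "tool_pos": TCP position; "ee_rot": TCP orientation; "force": force on the tool from outside, world axes, zero at the start; "torque": the same for the moment, N m; "gripper_width": opening from 0.0 (shut) to 1.0 (fully open); "grip_force": force on a finger pad.
Only numpy, scipy, OpenCV 4.12 (cv2) and the standard library are available. Lean on these libraries where they do the work, as an engineer would, in place of code of your own. Each camera call takes 0.05 s, during which the arm holds its last target. There are 200 camera calls.

## Working session

There is one attempt and no reset: what is moved stays moved. The work goes in short steps, Python scripts to look and compute and a tool call to move; the robot and the scene stay as the last step left them, time stands still between calls to the robot, and variables do not carry over. Pictures are saved under pics/ and viewed, at most 10 in all, crops included, and the job is handed in when it is done.

Besides the shell and the picture viewer there is one more tool, called after ">>>" by a JSON object that holds its "name" and its "arguments". jog_arm: Moves the arm, as the interface text tells. Its arguments: {"type":"object","properties":{"moves":{"type":"array","items":{"type":"array"}},"grip":{"type":"number"},"squeeze":{"type":"number"}},"required":["moves"]}

```bash
mkdir -p pics; ls; cat > h.py <<'E'
import numpy as np, cv2
from bench import bot
from scipy.spatial.transform import Rotation as R
def rot(o):
    o=np.array(o,float)
    if o.shape==(3,3): return o
    return R.from_rotvec(o).as_matrix() if o.size==3 else R.from_quat(o).as_matrix()
def proj(c,P):
    K=np.array(c["camera_matrix"]);p=(np.atleast_2d(P)-np.array(c["eye"]))@rot(c["orientation"])
    p=p*[1,-1,-1]; q=p@K.T; return q[:,:2]/q[:,2:]
def ray(c,uv):
    K=np.array(c["camera_matrix"]); d=np.linalg.solve(K,[uv[0],uv[1],1.])*[1,-1,-1]
    return np.array(c["eye"]),rot(c["orientation"])@d
def atz(c,uv,z):
    e,d=ray(c,uv); return e+d*(z-e[2])/d[2]
def snap(n,f):
    c=bot.calibration(n); im=bot.get_image(n); cv2.imwrite(f"pics/{f}.png",im[:,:,::-1]); return c,im
E
python3 - <<'E'
from h import *
for n in("scene","side","wrist"):
    c,im=snap(n,n+"0"); print(n,c)
print(bot.observe())
E
```

```text
pics
scene {'camera_matrix': array([[394.54504301,   0.        , 319.04194589],
       [  0.        , 394.54504301, 191.77928234],
       [  0.        ,   0.        ,   1.        ]]), 'eye': array([ 0.99059108, -0.1361433 ,  0.80977556]), 'orientation': array([0.58731712, 0.34802361, 1.06652424])}
side {'camera_matrix': array([[442.09522549,   0.        , 323.4192126 ],
       [  0.        , 442.09522549, 197.67911564],
       [  0.        ,   0.        ,   1.        ]]), 'eye': array([1.27252036, 0.43018335, 0.87797831]), 'orientation': array([0.53482931, 0.80228292, 1.81577425])}
wrist {'camera_matrix': array([[353.76254621,   0.        , 316.2717695 ],
       [  0.        , 353.76254621, 200.24189912],
       [  0.        ,   0.        ,   1.        ]]), 'eye': array([0.11396616, 0.67022158, 0.37460985]), 'orientation': array([-0.26461723, -0.19934699,  1.27683314])}
{'time': 0.15, 'joints': array([-1.43749627,  0.4265768 ,  0.07386818,  1.60642853, -0.03409187,
        1.11082052, -0.06709105]), 'dq': array([-0.00214348, -0.00098196,  0.00046913, -0.00016377,  0.00067031,
        0.00120324,  0.00094421]), 'effort': array([ 2.81464265e-03, -9.50321317e+01,  3.76294434e+00, -4.63777363e+01,
        1.92859856e-02,  7.68299127e-03,  1.22227758e-05]), 'tool_pos': array([0.18830003, 0.64788422, 0.23079342]), 'ee_rot': array([-4.42779042e-01, -3.11016780e+00,  1.52630789e-03]), 'force': array([-0.86454785,  0.02513699,  0.32205996]), 'torque': array([ 0.0160743 , -0.01967611, -0.01494705]), 'grip_force': 0.0, 'gripper_width': 0.9964592603180813}
```

View pics/scene0.png

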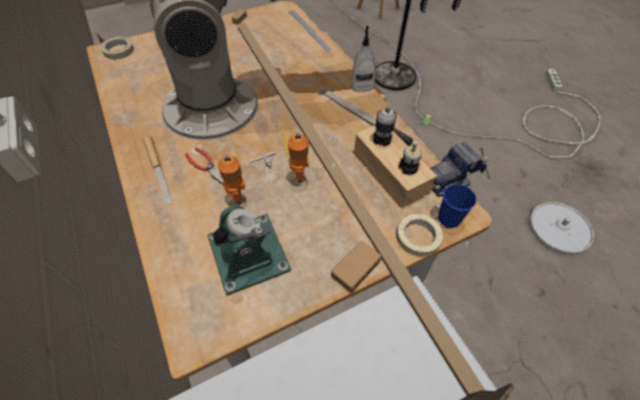

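View pics/side0.png

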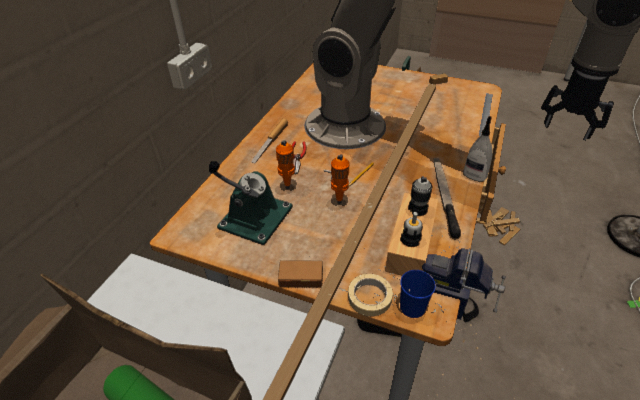

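```bash
python3 - <<'E'
import cv2,numpy as np
s=cv2.imread("pics/scene0.png");d=cv2.imread("pics/side0.png")
def crop(im,x,y,w=100,h=75):
    return cv2.resize(im[y:y+h,x:x+w],(400,300),interpolation=cv2.INTER_CUBIC)
cv2.imwrite("pics/c1.png",np.vstack([np.hstack([crop(s,345,100,),crop(s,200,195,)]),np.hstack([crop(d,370,170,120,90),crop(d,200,155,)])]))
from h import *
for n in("scene","side"):
    c=bot.calibration(n)
    for P in [(0,0,0),(.6,0,0),(.8,.3,0),(.8,-.3,0),(.6,.3,.1)]: print(n,P,proj(c,P).round())
for n,a,b in(("scene",(240,25),(470,390)),("side",(435,85),(285,370))):
    c=bot.calibration(n);print([atz(c,p,z).round(3) for p in (a,b) for z in(0,.3)])
E
```

```text
scene (0, 0, 0) [[211. 105.]]
scene (0.6, 0, 0) [[291. 264.]]
scene (0.8, 0.3, 0) [[453. 282.]]
scene (0.8, -0.3, 0) [[183. 423.]]
scene (0.6, 0.3, 0.1) [[409. 190.]]
side (0, 0, 0) [[344. 124.]]
side (0.6, 0, 0) [[268. 241.]]
side (0.8, 0.3, 0) [[351. 344.]]
side (0.8, -0.3, 0) [[126. 265.]]
side (0.6, 0.3, 0.1) [[381. 248.]]
[array([-0.393,  0.237,  0.   ]), array([0.12 , 0.099, 0.3  ]), array([0.987, 0.193, 0.   ]), array([0.988, 0.071, 0.3  ])]
[array([-0.397,  0.247,  0.   ]), array([0.173, 0.31 , 0.3  ]), array([0.905, 0.192, 0.   ]), array([1.03 , 0.273, 0.3  ])]
```

View pics/c1.png

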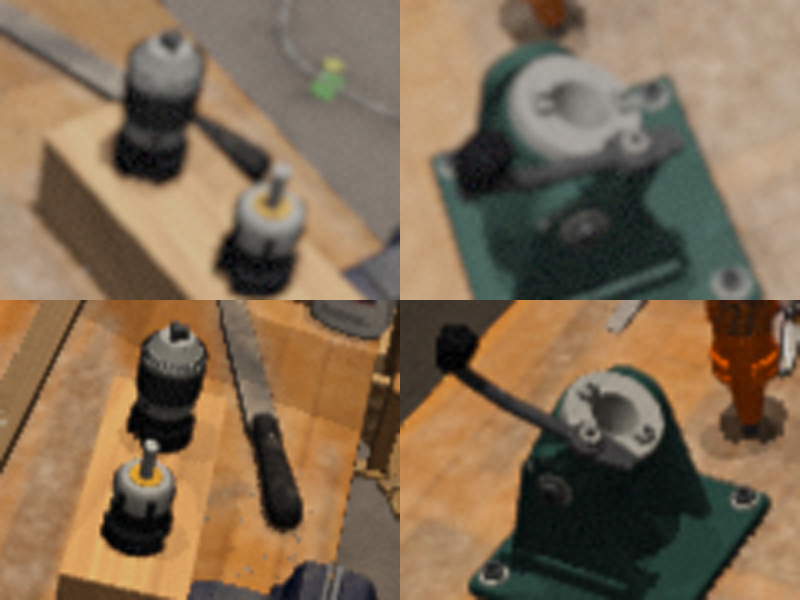

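```bash
cat >> h.py <<'E'
def tri(obs):
    A=[];b=[]
    for c,uv in obs:
        e,d=ray(c,uv);d/=np.linalg.norm(d);M=np.eye(3)-np.outer(d,d);A.append(M);b.append(M@e)
    A=np.vstack(A);b=np.hstack(b);x=np.linalg.lstsq(A,b,rcond=None)[0];return x.round(4),(np.linalg.norm(A@x-b)*1000).round(1)
E
python3 - <<'E'
from h import *
s=bot.calibration("scene");d=bot.calibration("side")
for n,a,b in [("top",(388,109.5),(423.4,178)),("foot",(383,141),(418,210)),("rackL",(356,137.5),(405,193)),("face",(243.75,221),(253.75,184.25)),("knob",(220.5,236),(214,167)),("dogA",(236,220),(247,178)),("dogB",(258,229.5),(261.5,188)),("scr1",(263,218),(286,204)),("scr2",(283,266),(223,223))]:
    print(n,tri([(s,a),(d,b)]))
print("tops",atz(s,(411,145),.164),atz(d,(412,215),.164))
for n,z in(("scr",.014),): print(atz(s,(263,218),z),atz(d,(286,204),z),atz(s,(283,266),z),atz(d,(223,223),z))
E
```

```text
top (array([0.4149, 0.3479, 0.177 ]), np.float64(2.2))
foot (array([0.4173, 0.3498, 0.0708]), np.float64(1.8))
rackL (array([0.3628, 0.3004, 0.0631]), np.float64(8.5))
face (array([ 0.5257, -0.0676,  0.1197]), np.float64(0.6))
knob (array([ 0.6003, -0.1236,  0.2159]), np.float64(1.4))
dogA (array([ 0.5298, -0.0827,  0.1396]), np.float64(0.4))
dogB (array([ 0.5439, -0.0436,  0.1171]), np.float64(15.6))
scr1 (array([ 0.4637, -0.0119,  0.0112]), np.float64(1.0))
scr2 (array([ 0.6877, -0.0463,  0.154 ]), np.float64(20.8))
tops [0.52970678 0.33804208 0.164     ] [0.53542953 0.35016226 0.164     ]
[ 0.46636855 -0.01259617  0.014     ] [ 0.46547989 -0.01041559  0.014     ] [ 0.60417041 -0.02044137  0.014     ] [ 0.59538033 -0.13872884  0.014     ]
```

```bash
python3 - <<'E'
from h import *
s=bot.calibration("scene");d=bot.calibration("side");w=bot.calibration("wrist")
print("bottle base",atz(s,(363,86),0),atz(d,(478,176),0)); print("bottle top",tri([(s,(366,30)),(d,(489,120))]))
Rt=R.from_rotvec(bot.observe()["ee_rot"]).as_matrix(); 
print("view dir in tool",Rt.T@(rot(w["orientation"])@[0,0,-1]),"eye in tool",Rt.T@(w["eye"]-bot.observe()["tool_pos"]))
Rc=Rt.T@rot(w["orientation"]); ec=Rt.T@(w["eye"]-bot.observe()["tool_pos"])
np.savez("wc.npz",Rc=Rc,ec=ec)
a=np.deg2rad(38.8);Rn=np.array([[-np.sin(a),np.cos(a),0],[np.cos(a),np.sin(a),0],[0,0,-1]]).T
tcp=np.array([.368,.406,.231]);cc=dict(w,eye=tcp+Rn@ec,orientation=R.from_matrix(Rn@Rc).as_rotvec())
print(cc["eye"],proj(cc,[(.416,.349,.183),(.416,.349,.075)]))
E
```

```text
bottle base [1.24712906e-01 4.70617545e-01 1.11022302e-16] [0.1258943 0.4820706 0.       ]
bottle top (array([0.1089, 0.4682, 0.1879]), np.float64(0.9))
view dir in tool [-0.30404703  0.00154759  0.95265576] eye in tool [ 0.07760285  0.0005967  -0.14391758]
[0.31983879 0.46685275 0.37491758] [[317.5080926  333.89708358]
 [316.93097533 257.48006798]]
```

>>> {"name": "jog_arm", "arguments": {"moves": [[[0.72, -0.97, 0], -0.7], [[0.72, -0.97, 0], -0.7], [[0.72, -0.97, 0], -0.7], [[0.72, -0.97, 0], -0.7], [[0.72, -0.97, 0], -0.7], [[0.72, -0.97, 0], -0.7], [[0.72, -0.97, 0], -0.7], [[0.72, -0.97, 0], -0.7], [[0.72, -0.97, 0], -0.7], [[0.72, -0.97, 0], -0.7], [[0, 0, 0], 0]], "grip": 1}}

```text
time: 1.25
tool_pos: [0.3718, 0.4013, 0.2315]
ee_rot: [1.371, 2.826, -0.0]
force: [0.7, 0.2, 0.3]
gripper_width: 0.997
grip_force: 0.0
```

```bash
python3 - <<'E'
from h import *
w,im=snap("wrist","w1"); o=bot.observe(); print(o["time"],o["tool_pos"],o["ee_rot"],o["joints"])
p=proj(w,[(.416,.349,.183),(.416,.349,.075)]);print(p)
c=im[180:400,200:440,::-1]; cv2.imwrite("pics/w1c.png",cv2.resize(c,None,fx=2.7,fy=2.7,interpolation=cv2.INTER_CUBIC))
E
```

```text
1.3 [0.37041797 0.4032677  0.2315205 ] [1.36558975e+00 2.82892191e+00 2.45035204e-04] [-1.19324887  0.22023349  0.28906109  1.90651333 -0.07261562  1.02466111
 -0.20171688]
[[318.53252554 326.15266232]
 [317.63191328 251.86146867]]
```

View pics/w1c.png

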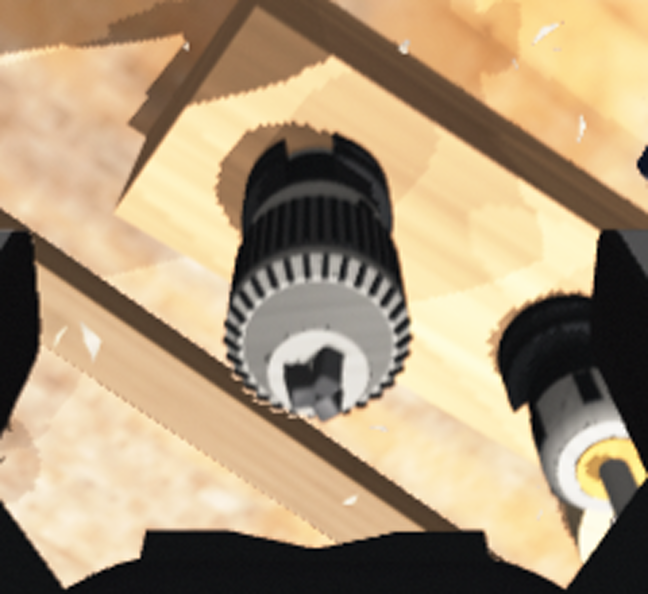

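```bash
python3 - <<'E'
from h import *
w=bot.calibration("wrist")
X=lambda u,v:(200+u/2.7,180+v/2.7)
t=np.linspace(0,2*np.pi,361)
def circ(c,r,z): return np.c_[c[0]+r*np.cos(t),c[1]+r*np.sin(t),0*t+z]
def ex(P):
    q=(proj(w,P)-[200,180])*2.7; return q.min(0).round(0),q.max(0).round(0)
for c in [(.416,.349),(.414,.351),(.418,.347)]:
    print(c,"flange bot",ex(circ(c,.025,.075)),"sleeve top",ex(circ(c,.024,.157)),"sleeve bot",ex(circ(c,.024,.121)),'jaw',((proj(w,(*c,.183))-[200,180])*2.7).round())
L,Rr=atz(w,X(287,157),.075),atz(w,X(331,150),.075)
print(L,Rr,np.linalg.norm(L-Rr)); m=(L+Rr)/2; print(m)
e=Rr-L; print("slot radial dir deg from edge",np.degrees(np.arctan2(-e[0],e[1])) )
for c in [(.416,.349),(.414,.351)]:
    v=m[:2]-c; print("radial",np.linalg.norm(v),np.degrees(np.arctan2(v[1],v[0])))
# rack edge long: two points on left-bottom edge of top
Rt=R.from_rotvec(bot.observe()["ee_rot"]).as_matrix(); print("toolx deg",np.degrees(np.arctan2(Rt[1,0],Rt[0,0])),"tooly",np.degrees(np.arctan2(Rt[1,1],Rt[0,1])))
E
```

```text
(0.416, 0.349) flange bot (array([244., 134.]), array([389., 265.])) sleeve top (array([227., 259.]), array([408., 416.])) sleeve bot (array([237., 197.]), array([397., 338.])) jaw [[318. 404.]]
(0.414, 0.351) flange bot (array([243., 126.]), array([388., 258.])) sleeve top (array([226., 250.]), array([407., 407.])) sleeve bot (array([236., 188.]), array([396., 330.])) jaw [[317. 394.]]
(0.418, 0.347) flange bot (array([246., 142.]), array([389., 272.])) sleeve top (array([229., 269.]), array([409., 424.])) sleeve bot (array([239., 206.]), array([398., 346.])) jaw [[320. 414.]]
[0.39779948 0.35569149 0.075     ] [0.4079572 0.3670553 0.075    ] 0.015241895304044177
[0.40287834 0.3613734  0.075     ]
slot radial dir deg from edge -41.79242208435085
radial 0.018035488432941883 136.6811073382349
radial 0.015208505056410464 136.99371077673283
toolx deg 128.46451952204103 tooly 38.46452292413924
```

>>> {"name": "jog_arm", "arguments": {"moves": [[[0.6, -0.72, 0], 0.6], [[0.6, -0.72, 0], 0.6], [[0.62, -0.73, 0], 0.6], [[0, 0, 0], 0], [[0, 0, -0.9], 0], [[0, 0, -0.9], 0], [[0, 0, -0.9], 0], [[0, 0, -0.9], 0], [[0, 0, -0.9], 0], [[0, 0, 0], 0], [[0, 0, 0], 0]]}}

```text
time: 2.4
tool_pos: [0.4138, 0.3517, 0.119]
ee_rot: [-1.131, -2.931, 0.001]
force: [1.2, 0.4, -0.5]
gripper_width: 1.001
grip_force: 0.0
```

```bash
python3 - <<'E'
from h import *
w,im=snap("wrist","w2"); o=bot.observe(); print(o["time"],o["tool_pos"],o["force"],o["joints"].round(3))
Rt=R.from_rotvec(o["ee_rot"]).as_matrix(); print("toolx deg",np.degrees(np.arctan2(Rt[1,0],Rt[0,0])))
c=im[100:400,120:520,::-1]; cv2.imwrite("pics/w2c.png",cv2.resize(c,None,fx=2,fy=2,interpolation=cv2.INTER_CUBIC))
E
```

```text
2.45 [0.41411107 0.35194397 0.11965543] [0.12639584 0.4367277  1.25946586] [-1.053  0.354  0.279  2.017 -0.136  0.787  0.14 ]
toolx deg 137.7875489123959
```

View pics/w2c.png

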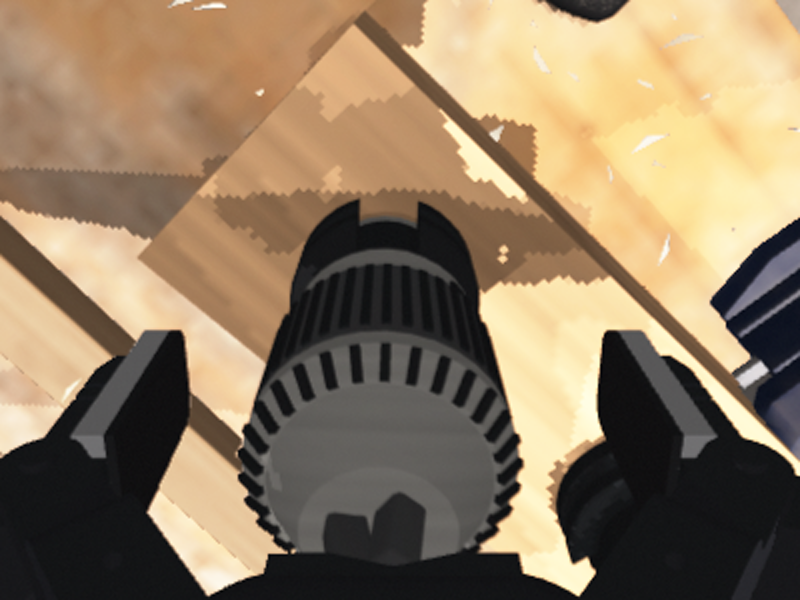

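```bash
python3 - <<'E'
from h import *
w=bot.calibration("wrist")
X=lambda u,v:(120+u/2,100+v/2)
from scipy.optimize import least_squares
t=np.linspace(0,2*np.pi,721)
def corner(c,a):
    pts=[(np.sqrt(25**2-64)/1000,.008),(np.sqrt(25**2-64)/1000,-.008)]
    ca,sa=np.cos(a),np.sin(a); return [(c[0]+x*ca-y*sa,c[1]+x*sa+y*ca,.075) for x,y in pts]
def f(p):
    c=p[:2]; P=np.c_[c[0]+.025*np.cos(t),c[1]+.025*np.sin(t),0*t+.075];Q=P.copy();Q[:,2]=.094
    q=(np.r_[proj(w,P),proj(w,Q)]-[120,100])*2
    k=(proj(w,corner(c,p[2]))-[120,100])*2; k=k[np.argsort(k[:,0])]
    return [q[:,0].min()-292,q[:,0].max()-479,k[0,0]-360,k[1,0]-418,k[0,1]-200,k[1,1]-200]
r=least_squares(f,[.416,.349,np.radians(137)],x_scale=[.001,.001,.01]);print(r.x[:2],np.degrees(r.x[2]),r.fun.round(1))
E
```

```text
[0.41774045 0.34745871] 135.94345751893778 [-0.9  1.5  0.1 -0.7 -0.8  0.9]
```

>>> {"name": "jog_arm", "arguments": {"moves": [[[0.12, -0.15, 0], -0.35], [[0, 0, 0], 0]]}}

```text
time: 2.65
tool_pos: [0.4177, 0.3475, 0.1198]
ee_rot: [1.179, 2.911, 0.002]
force: [-0.1, -0.9, 0.6]
gripper_width: 0.998
grip_force: 0.0
```

>>> {"name": "jog_arm", "arguments": {"moves": [[[0, 0, 0], 0], [[0, 0, 0], 0], [[0, 0, 0], 0], [[0, 0, 0], 0], [[0, 0, 0], 0], [[0, 0, 0], 0]], "grip": 0, "squeeze": 30}}

```text
time: 3.25
tool_pos: [0.4168, 0.3476, 0.1192]
ee_rot: [-1.176, -2.913, -0.0]
force: [-2.5, -2.6, 7.8]
gripper_width: 0.549
grip_force: 29.6
```

>>> {"name": "jog_arm", "arguments": {"moves": [[[0, 0, 0.4], 0], [[0, 0, 0.4], 0], [[0, 0, 0.4], 0], [[0, 0, 0], 0], [[-0.3, 0.29, 0], 0], [[-0.3, 0.29, 0], 0], [[-0.3, 0.29, 0], 0], [[0, 0, 0], 0]]}}

```text
time: 4.05
tool_pos: [0.3927, 0.3707, 0.1484]
ee_rot: [-1.172, -2.914, 0.001]
force: [1.1, -0.7, -5.3]
gripper_width: 0.548
grip_force: 32.1
```

```bash
python3 - <<'E'
from h import *
s,a=snap("scene","s3");d,b=snap("side","d3");w,c=snap("wrist","w3"); o=bot.observe(); print(o["time"],o["tool_pos"],o["force"],o["torque"],o["grip_force"],o["gripper_width"])
cr=lambda im,x,y:cv2.resize(im[y:y+75,x:x+100,::-1],(400,300),interpolation=cv2.INTER_CUBIC)
cv2.imwrite("pics/m3.png",np.vstack([np.hstack([cr(a,335,70),cr(b,370,140)]),np.pad(cv2.resize(c[:,:,::-1],(480,300)),((0,0),(0,320),(0,0)))]))
E
```

```text
4.2 [0.39421245 0.36931775 0.14863068] [ 0.35528446 -1.0403998  -4.70004435] [-0.21732572 -0.09043349 -0.01300825] 32.206219621002674 0.5513284742333502
```

View pics/m3.png

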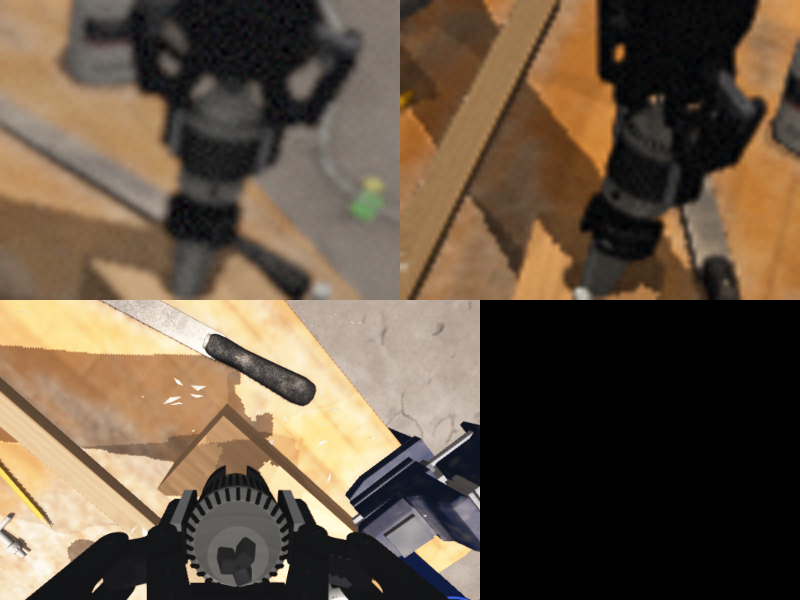

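>>> {"name": "jog_arm", "arguments": {"moves": [[[-0.225, 0.215, 0], 0], [[-0.225, 0.215, 0], 0], [[-0.225, 0.215, 0], 0], [[-0.225, 0.215, 0], 0], [[0, 0, 0], 0], [[0, 0, 0.3], 0], [[0, 0, 0.9], 0], [[0, 0, 0.9], 0], [[0, 0, 0.9], 0], [[0, 0, 0.9], 0], [[0, 0, 0.9], 0], [[0, 0, 0.9], 0]], "squeeze": 45}}

```text
time: 5.4
tool_pos: [0.3718, 0.3908, 0.2929]
ee_rot: [-1.176, -2.913, -0.001]
force: [0.4, 0.2, -6.1]
gripper_width: 0.545
grip_force: 48.5
```

>>> {"name": "jog_arm", "arguments": {"moves": [[[0.2, -0.8, 0.9], -0.3], [[0.28, -1, 0.9], -0.4], [[0.28, -1, 0.9], -0.4], [[0.28, -1, 0.5], -0.4], [[0.28, -1, 0], -0.4], [[0.28, -1, 0], -0.4], [[0.28, -1, 0], -0.4], [[0.28, -1, 0], -0.4], [[0.28, -1, 0], -0.4], [[0.28, -1, 0], -0.4], [[0.28, -1, 0], -0.4], [[0.28, -1, 0], -0.4]]}}

```text
time: 6.6
tool_pos: [0.4544, 0.0938, 0.3713]
ee_rot: [-1.748, -2.61, -0.0]
force: [-0.2, -0.0, -6.4]
gripper_width: 0.547
grip_force: 48.7
```

>>> {"name": "jog_arm", "arguments": {"moves": [[[0.28, -1, 0], -0.4], [[0.28, -1, 0], -0.4], [[0.28, -1, 0], -0.4], [[0.28, -1, 0], -0.4], [[0.28, -1, 0], -0.4], [[0.28, -1, 0], -0.4], [[0.28, -1, 0], -0.4], [[0.28, -1, 0], -0.4], [[0.28, -1, 0], -0.4], [[0.28, -1, 0], -0.4], [[0.2, -0.6, 0], -0.5], [[0, 0, 0], 0]]}}

```text
time: 7.8
tool_pos: [0.5288, -0.1718, 0.3712]
ee_rot: [2.227, 2.215, -0.002]
force: [0.1, 0.2, -6.6]
gripper_width: 0.545
grip_force: 48.6
```

```bash
python3 - <<'E'
from h import *
for i in range(2): bot.get_image("scene")
s,a=snap("scene","s4");d,b=snap("side","d4");w,c=snap("wrist","w4"); o=bot.observe(); print(o["time"],o["tool_pos"],o["force"],o["torque"],o["grip_force"],o["joints"].round(2))
Rt=R.from_rotvec(o["ee_rot"]).as_matrix(); print("toolx deg",np.degrees(np.arctan2(Rt[1,0],Rt[0,0])))
p=o["tool_pos"]+[0,0,.02];q=proj(s,p)[0].astype(int);r=proj(d,p)[0].astype(int);print(q,r)
cr=lambda im,q:cv2.resize(im[max(0,q[1]-50):max(0,q[1]-50)+100,q[0]-55:q[0]+55,::-1],(330,300),interpolation=cv2.INTER_CUBIC)
cv2.imwrite("pics/m4.png",np.hstack([cv2.resize(c[:300,170:470,::-1],(470,470)),np.vstack([cr(a,q),cr(b,r)])[:470]] if 0 else [cv2.resize(c[:,150:500,::-1],(525,600)),np.vstack([cr(a,q),cr(b,r)])[:,:275]]))
E
```

```text
8.05 [ 0.52886547 -0.16827999  0.37125929] [ 0.74843652  0.42852415 -5.67397169] [ 0.06481295 -0.01368969 -0.03014635] 48.56284596025944 [-0.59  0.16  0.9   1.73 -0.13  1.32  0.35]
toolx deg 90.11826860268788
[152 146] [200  83]
```

View pics/m4.png

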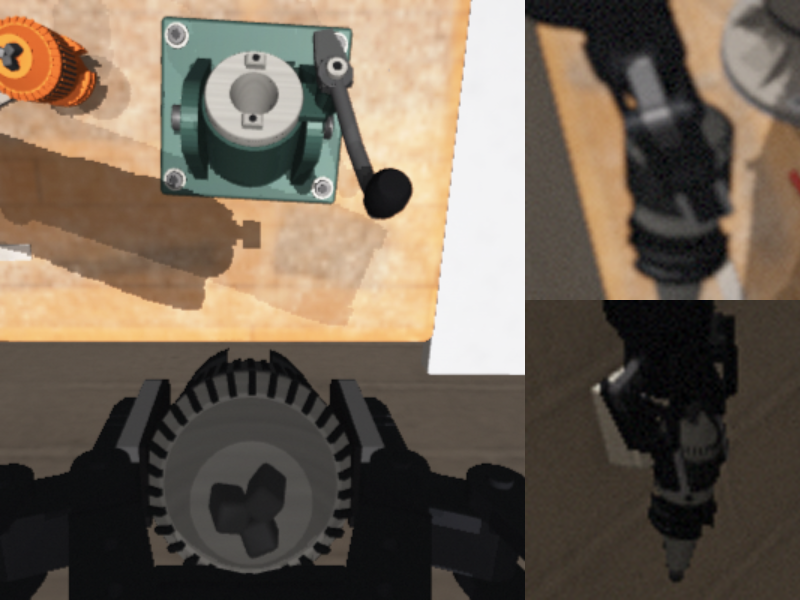

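```bash
cat > fit.py <<'E'
from h import *
from scipy.optimize import least_squares
w=bot.calibration("wrist");d=bot.calibration("side");o=bot.observe()
X=lambda u,v:(150+u/1.5,v/1.5)
c30,s30=np.cos(np.pi/6),.5
def nose(p): # x,y,phi -> origin, R ; stand x = -world y
    ph=p[2]; sx=np.array([np.sin(ph),-np.cos(ph),0]);sy=np.array([np.cos(ph),np.sin(ph),0]);sz=np.array([0,0,1.])
    z=-s30*sx+c30*sz;x=c30*sx+s30*sz
    return np.array([p[0],p[1],.130]),np.c_[x,sy,z]
if __name__=="__main__":
    pts=[((22.5,0,7),(256,59)),((-22.5,0,7),(253,119)),((0,0,0),(254,93)),((0,50,32),(337,67))]
    def f(p):
        N,Rn=nose(p);k=[]
        for q,uv in pts: k+=list(proj(w,N+Rn@(np.array(q)/1000))[0]-X(*uv))
        N2=Rn@(np.array([95*np.sin(p[3]),50+95*np.cos(p[3]),69])/1000)+N
        k+=list(proj(w,N2)[0]-X(388,193)); return np.array(k)
    r=least_squares(f,[.526,-.068,0,1.3],x_scale=[.001,.001,.01,.01]);print(r.x,np.degrees(r.x[2:]),(r.fun*1.5).round(1))
    E=[atz(w,X(*q),.014) for q in [(163,17),(353,25),(335,203),(161,194)]]
    for i in range(4):
        e=E[(i+1)%4]-E[i];print("edge",E[i].round(4),np.linalg.norm(e).round(4),np.degrees(np.arctan2(e[1],e[0])).round(2))
    # tilt
    tp=o["tool_pos"];e,v=ray(d,(195,125.2));t=e+v*(tp[0]-e[0])/v[0];g=tp+[0,0,.021]
    print("tip",t,"len",np.linalg.norm(t-g),"tilt",np.degrees(np.arctan2(g[1]-t[1],g[2]-t[2])))
    tt=np.linspace(0,2*np.pi,181)
    for th in (26,28,30,32,34):
        a=np.radians(th);u=np.array([0,np.sin(a),np.cos(a)]);b=np.array([0,np.cos(a),-np.sin(a)]);ex=np.array([1,0,0])
        def ci(z,r): return (proj(w,g+u*(z-.065)+r*(np.cos(tt)[:,None]*b+np.sin(tt)[:,None]*ex))-[150,0])*1.5
        A=ci(.082,.024);B=ci(0,.025);C=ci(.019,.025);print(th,"ring",A.min(0).round(),A.max(0).round(),"fl",B[:,1].min().round(),C[:,1].min().round(),"top",((proj(w,g+u*.043)-[150,0])*1.5).round())
E
python3 fit.py
```

```text
[ 0.53235755 -0.0648798  -0.11713348  1.31175135] [-6.71125423 75.1578161 ] [ -4.7  58.5   5.1 -61.3   0.    0.4   0.3   6.2  -0.4  -3.3]
edge [0.456 0.003 0.014] 0.1615 -2.06
edge [ 0.6174 -0.0028  0.014 ] 0.1504 -92.95
edge [ 0.6096 -0.153   0.014 ] 0.1627 177.17
edge [ 0.4471 -0.145   0.014 ] 0.1482 86.57
tip [ 0.52886547 -0.21065874  0.27084875] len 0.1285942345031376 tilt 19.24170848077252
26 ring [145. 347.] [350. 559.] fl 357.0 355.0 top [[247. 468.]]
28 ring [145. 345.] [350. 557.] fl 363.0 359.0 top [[248. 460.]]
30 ring [145. 343.] [350. 555.] fl 369.0 364.0 top [[248. 452.]]
32 ring [145. 341.] [350. 553.] fl 375.0 369.0 top [[248. 443.]]
34 ring [145. 339.] [350. 551.] fl 381.0 374.0 top [[248. 435.]]
```

```bash
sed -i 's/((22.5,0,7),(256,59)),((-22.5,0,7),(253,119))/((22.5,0,7),(253,119)),((-22.5,0,7),(256,59))/' fit.py; python3 fit.py | head -1; python3 - <<'E'
import cv2,numpy as np
im=cv2.imread("pics/w4.png")[0:150,240:420]
# face circle & bore via hough on upscaled; base edges via LSD
g=cv2.cvtColor(cv2.resize(im,None,fx=4,fy=4,interpolation=cv2.INTER_CUBIC),cv2.COLOR_BGR2GRAY)
hsv=cv2.cvtColor(im,cv2.COLOR_BGR2HSV)
m=((hsv[:,:,0]>60)&(hsv[:,:,0]<95)&(hsv[:,:,1]>60)).astype(np.uint8)
ys,xs=np.nonzero(m[:, :110])
# left, right base edges
from h import *
w=bot.calibration("wrist")
def fitline(pts):
    P=np.array([atz(w,p,.014)[:2] for p in pts]);c=np.median(P,0)
    vx,vy,x0,y0=cv2.fitLine((P*1000).astype(np.float32),cv2.DIST_HUBER,0,.5,.01).ravel();return np.degrees(np.arctan2(vy,vx)).round(2)
L=[(240+np.nonzero(m[y])[0].min(),y) for y in range(20,122)]
B=[(240+x,np.nonzero(m[:,x])[0].max()) for x in range(22,115)]
T=[(240+x,np.nonzero(m[:,x])[0].min()) for x in range(25,110)]
print("left",fitline(L),"bot",fitline(B),"top",fitline(T))
E
```

```text
[ 0.53246516 -0.06537555 -0.09736994  1.32619153] [-5.57888638 75.98517738] [-1.1 -0.7  1.6 -0.6  0.2  1.2  0.1  5.3 -0.6 -4.6]
left 87.26 bot -2.52 top -3.16
```

```bash
python3 - <<'E'
import cv2,numpy as np
im=cv2.imread("pics/w4.png")
a=cv2.resize(im[22:107,280:360],(480,510),interpolation=cv2.INTER_CUBIC)
b=cv2.resize(im[225:310,290:342],(312,510),interpolation=cv2.INTER_CUBIC)
b=cv2.convertScaleAbs(b,alpha=1.8)
cv2.imwrite("pics/z4.png",np.hstack([a,b]))
E
```

```text
(no output)
```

View pics/z4.png

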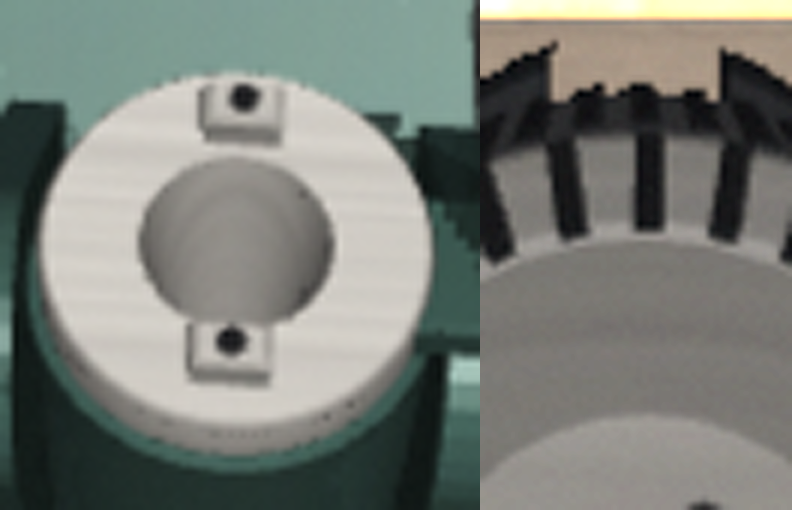

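```bash
cat > fit2.py <<'E'
from fit import *
Z=lambda u,v:np.array((280+u/6,22+v/6))
tt=np.linspace(0,2*np.pi,361)
def f(p):
    N,Rn=nose(p);k=[]
    P=lambda q:proj(w,N+(np.atleast_2d(q)/1000)@Rn.T)
    k+=list((P((22.5,0,7))[0]-Z(231,341))) + list(P((-22.5,0,7))[0]-Z(244,97))
    for r,ext in((33,(38,433,72,None)),(16.4,(140,333,157,None))):
        c=P(np.c_[r*np.cos(tt),r*np.sin(tt),0*tt])
        k+=[c[:,0].min()-Z(ext[0],0)[0],c[:,0].max()-Z(ext[1],0)[0],c[:,1].min()-Z(0,ext[2])[1]]
    return np.array(k)
r=least_squares(f,[.53,-.065,-.05],x_scale=[.001,.001,.01]);print(r.x,np.degrees(r.x[2]),(r.fun).round(2))
im=cv2.imread("pics/w4.png",0);g=cv2.resize(im[230:400,230:410],None,fx=4,fy=4,interpolation=cv2.INTER_CUBIC)
for rr in((140,175),(200,300)):
    h=cv2.HoughCircles(g,cv2.HOUGH_GRADIENT_ALT,1.5,50,param1=60,param2=.6,minRadius=rr[0],maxRadius=rr[1]);print(None if h is None else [(230+a/4,230+b/4,c/4) for a,b,c in h[0]])
E
python3 fit2.py
```

```text
[ 0.53238448 -0.06501312 -0.05467477] -3.1326335499106124 [ 0.06 -0.27 -0.    0.3   0.51 -0.44 -0.02 -0.1  -0.03 -0.02]
[(np.float32(317.375), np.float32(335.375), np.float32(40.942913))]
None
```

>>> {"name": "jog_arm", "arguments": {"moves": [[[0.04, 0.87, 0], -0.12], [[0.04, 0.88, 0], -0.12], [[0.04, 0.87, 0], -0.12], [[0.04, 0.88, 0], -0.12], [[0.04, 0.87, 0], -0.12], [[0.04, 0.88, 0], -0.12], [[0.04, 0.87, 0], -0.13], [[0, 0, -1], 0], [[0, 0, -1], 0], [[0, 0, -1], 0], [[0, 0, -1], 0], [[0, 0, -1], 0]]}}

```text
time: 9.25
tool_pos: [0.5357, -0.0152, 0.2455]
ee_rot: [-2.3, -2.14, -0.001]
force: [0.5, 1.6, -5.8]
gripper_width: 0.545
grip_force: 48.7
```

```bash
python3 - <<'E'
from h import *
d,b=snap("side","d5");s,a=snap("scene","s5"); o=bot.observe(); print(o["time"],o["tool_pos"],o["force"])
Rt=R.from_rotvec(o["ee_rot"]).as_matrix(); print("toolx deg",np.degrees(np.arctan2(Rt[1,0],Rt[0,0])))
N=np.array([.5324,-.065,.13]);q=proj(s,N)[0].astype(int);r=proj(d,N)[0].astype(int);print(q,r)
cr=lambda im,q:cv2.resize(im[q[1]-65:q[1]+35,q[0]-50:q[0]+50,::-1],(400,400),interpolation=cv2.INTER_CUBIC)
cv2.imwrite("pics/m5.png",np.hstack([cr(a,q),cr(b,r)]))
E
```

```text
9.35 [ 0.53414024 -0.01527353  0.24397615] [-0.71319218  0.45151282 -4.78128829]
toolx deg 85.86762769976478
[245 220] [253 182]
```

View pics/m5.png

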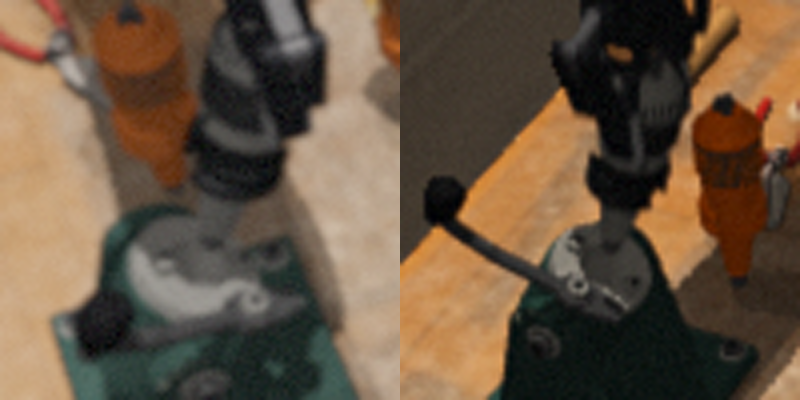

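>>> {"name": "jog_arm", "arguments": {"moves": [[[0, -0.16, -0.28], 0], [[0, -0.16, -0.28], 0], [[0, -0.16, -0.28], 0], [[0, -0.16, -0.28], 0], [[0, -0.16, -0.28], 0], [[0, 0, 0], 0], [[0, 0, 0], 0]]}}

```text
time: 10.05
tool_pos: [0.5358, -0.0362, 0.2112]
ee_rot: [-2.302, -2.138, 0.001]
force: [-0.5, 0.0, -5.9]
gripper_width: 0.548
grip_force: 49.5
```

>>> {"name": "jog_arm", "arguments": {"moves": [[[0, 0.22, -0.1], 0], [[0, 0.22, -0.1], 0], [[0, 0.22, -0.1], 0], [[0, 0.22, -0.1], 0], [[0, 0, 0], 0], [[0, 0, 0], 0]]}}

```text
time: 10.65
tool_pos: [0.5359, -0.014, 0.2013]
ee_rot: [2.301, 2.139, -0.0]
force: [1.1, -1.1, -4.7]
gripper_width: 0.544
grip_force: 48.8
```

>>> {"name": "jog_arm", "arguments": {"moves": [[[-0.01, -0.1, -0.173], 0], [[-0.01, -0.1, -0.173], 0], [[-0.01, -0.1, -0.173], 0], [[-0.01, -0.1, -0.173], 0], [[0, 0, 0], 0], [[0, 0, 0], 0]]}}

```text
time: 11.25
tool_pos: [0.5347, -0.0244, 0.1838]
ee_rot: [-2.302, -2.138, 0.001]
force: [0.5, -1.5, -5.4]
gripper_width: 0.547
grip_force: 48.7
```

```bash
cat > look.py <<'E'
import sys
from h import *
w,c=snap("wrist",sys.argv[1]+"w");d,b=snap("side",sys.argv[1]+"d"); o=bot.observe(); print(o["time"],o["tool_pos"],o["force"],o["torque"])
N=np.array([.5324,-.065,.13]);r=proj(d,N)[0].astype(int)
cr=lambda im,q:cv2.resize(im[q[1]-50:q[1]+30,q[0]-40:q[0]+40,::-1],(400,400),interpolation=cv2.INTER_CUBIC)
cv2.imwrite(f"pics/{sys.argv[1]}.png",np.hstack([cv2.resize(c[150:400,195:445,::-1],(400,400)),cr(b,r)]))
E
python3 look.py m6
```

```text
11.35 [ 0.53476237 -0.02418645  0.18396891] [ 0.0889342  -2.31219634 -5.90152543] [-0.56407983 -0.1114175   0.06242088]
```

>>> {"name": "jog_arm", "arguments": {"moves": [[[0, -0.05, -0.087], 0], [[0, -0.05, -0.087], 0], [[0, -0.05, -0.087], 0], [[0, -0.05, -0.087], 0], [[0, 0, 0], 0]]}}

```text
time: 11.85
tool_pos: [0.5348, -0.0294, 0.175]
ee_rot: [2.302, 2.138, -0.0]
force: [1.2, -2.4, -7.0]
gripper_width: 0.546
grip_force: 48.2
```

>>> {"name": "jog_arm", "arguments": {"moves": [[[0, -0.03, -0.052], 0], [[0, -0.03, -0.052], 0], [[0, -0.03, -0.052], 0], [[0, 0, 0], 0], [[0, 0, 0], 0]]}}

```text
time: 12.35
tool_pos: [0.535, -0.031, 0.1715]
ee_rot: [-2.301, -2.139, -0.001]
force: [2.7, 2.0, -0.2]
gripper_width: 0.549
grip_force: 48.7
```

```bash
python3 look.py m7; python3 - <<'E'
from h import *
w=bot.calibration("wrist");o=bot.observe();g=o["tool_pos"]+[0,0,.021]
im=cv2.imread("pics/m7w.png",0);gg=cv2.resize(im[230:400,230:410],None,fx=4,fy=4,interpolation=cv2.INTER_CUBIC)
h=cv2.HoughCircles(gg,cv2.HOUGH_GRADIENT_ALT,1.5,50,param1=60,param2=.5,minRadius=120,maxRadius=190);print(None if h is None else [(230+a/4,230+b/4,c/4) for a,b,c in h[0]])
for th in(20,25,30):
    a=np.radians(th);u=np.array([.052*np.sin(a),np.sin(a),np.cos(a)]);print(th,proj(w,g+u*.038).round(1))
E
```

```text
12.45 [ 0.53499989 -0.03107864  0.17145306] [1.14242647 2.8424581  0.22101917] [ 0.27844706 -0.47521335  0.05535329]
None
20 [[314.1 323.6]]
25 [[313.9 311.9]]
30 [[313.7 300.1]]
```

>>> {"name": "jog_arm", "arguments": {"moves": [[[0, -0.02, -0.035], 0], [[0, -0.02, -0.035], 0], [[0, 0, 0], 0], [[0, 0, 0], 0]]}}

```text
time: 12.85
tool_pos: [0.5352, -0.0311, 0.1701]
ee_rot: [-2.3, -2.139, -0.002]
force: [-0.8, 8.7, 9.0]
gripper_width: 0.548
grip_force: 49.9
```

```bash
python3 look.py m8; python3 - <<'E'
from h import *
w=cv2.imread("pics/m8w.png");b=cv2.imread("pics/m8d.png");d=bot.calibration("side");wc=bot.calibration("wrist")
N=np.array([.5324,-.065,.13]);u=np.array([.026,.4993,.866]);dog=N+.0225*np.array([.045,.865,-.5])
q=proj(wc,dog)[0].astype(int);r=proj(d,N)[0].astype(int);print(q,r)
A=w[max(0,q[1]-50):max(0,q[1]-50)+100,q[0]-65:q[0]+65];A=cv2.resize(A,(780,600),interpolation=cv2.INTER_CUBIC)
A=cv2.convertScaleAbs(A,alpha=1.5);B=cv2.resize(b[r[1]-25:r[1]+20,r[0]-25:r[0]+20],(240,240),interpolation=cv2.INTER_CUBIC)
A[360:,540:]=B; cv2.imwrite("pics/m8z.png",A); print(max(0,q[1]-50),q[0]-65)
E
```

```text
12.95 [ 0.53524303 -0.03114565  0.1700898 ] [-1.88573038  9.02747006  8.512505  ] [1.53494527 0.17988976 0.01206112]
[314 249] [253 182]
199 249
```

View pics/m8z.png

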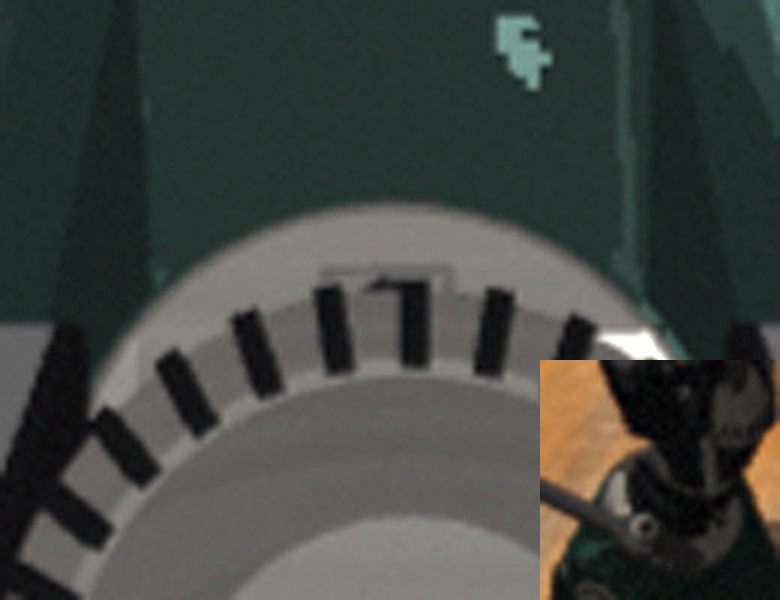

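>>> {"name": "jog_arm", "arguments": {"moves": [[[0, 0.04, 0.07], 0], [[-0.06, 0, 0], -0.2], [[0, -0.03, -0.052], 0], [[0, -0.03, -0.052], 0], [[0, 0, 0], 0]]}}

```text
time: 13.45
tool_pos: [0.5347, -0.0312, 0.1697]
ee_rot: [2.319, 2.12, 0.005]
force: [2.0, 13.6, 10.8]
gripper_width: 0.542
grip_force: 50.1
```

>>> {"name": "jog_arm", "arguments": {"moves": [[[0, 0.1, 0.17], 0.1], [[0, 0, 0], 0], [[0, 0, 0], 0]]}}

```text
time: 13.75
tool_pos: [0.5337, -0.0304, 0.1733]
ee_rot: [2.311, 2.128, 0.001]
force: [3.3, 1.2, -0.3]
gripper_width: 0.545
grip_force: 50.1
```

```bash
cat > st.py <<'E'
from h import *
F=[];P=[]
for i in range(4):
    bot.get_image("wrist");o=bot.observe();F.append(np.r_[o["force"],o["torque"]]);P.append(o["tool_pos"])
Rt=R.from_rotvec(o["ee_rot"]).as_matrix()
print(o["time"],np.mean(P,0).round(4),"F",np.mean(F,0).round(2),"sd",np.std(F,0).round(2),"toolx",np.degrees(np.arctan2(Rt[1,0],Rt[0,0])).round(2))
E
python3 st.py
```

```text
13.95 [ 0.5336 -0.0304  0.1732] F [ 3.78  1.52  0.07  0.16 -1.06  0.18] sd [0.24 0.21 0.72 0.03 0.04 0.04] toolx 85.28
```

>>> {"name": "jog_arm", "arguments": {"moves": [[[0, 0.06, 0.104], 0], [[0.03, 0, 0], 0.26], [[0, 0, 0], 0], [[0, -0.03, -0.052], 0], [[0, -0.03, -0.052], 0], [[0, 0, 0], 0]]}}

```text
time: 14.55
tool_pos: [0.5339, -0.0305, 0.1728]
ee_rot: [-2.287, -2.154, 0.001]
force: [-0.5, -1.4, -5.0]
gripper_width: 0.547
grip_force: 50.3
```

```bash
python3 st.py
```

```text
14.75 [ 0.5339 -0.0305  0.1728] F [ 0.34 -1.91 -7.01 -0.41 -0.07  0.05] sd [0.35 0.42 0.47 0.05 0.02 0.03] toolx 86.58
```

>>> {"name": "jog_arm", "arguments": {"moves": [[[0, -0.025, -0.043], 0], [[0, -0.025, -0.043], 0], [[0, -0.025, -0.043], 0], [[0, 0, 0], 0]]}}

```text
time: 15.15
tool_pos: [0.5345, -0.031, 0.1702]
ee_rot: [-2.285, -2.155, -0.002]
force: [-0.7, 7.9, 4.9]
gripper_width: 0.541
grip_force: 52.0
```

```bash
python3 st.py
```

```text
15.35 [ 0.5345 -0.031   0.1702] F [-2.33  7.83  5.48  1.31  0.6  -0.09] sd [0.17 0.94 0.44 0.03 0.01 0.02] toolx 86.65
```

>>> {"name": "jog_arm", "arguments": {"moves": [[[0, 0, 0], 0.15], [[0, 0, 0], 0.15], [[0, 0, 0], 0.15], [[0, 0, 0], 0.15], [[0, 0, 0], 0]]}}

```text
time: 15.85
tool_pos: [0.5329, -0.0309, 0.1697]
ee_rot: [-2.226, -2.212, 0.001]
force: [-9.9, 9.0, 8.8]
gripper_width: 0.545
grip_force: 55.3
```

```bash
python3 st.py
```

```text
16.05 [ 0.533  -0.0309  0.1698] F [-9.81  9.01  9.41  1.55  2.77 -0.51] sd [0.42 0.21 0.34 0.03 0.03 0.01] toolx 89.62
```

>>> {"name": "jog_arm", "arguments": {"moves": [[[0, 0, 0], -0.3], [[0, 0, 0], -0.3], [[0, 0, 0], -0.15], [[0, 0, 0], -0.15], [[0, 0, 0], -0.15], [[0, 0, 0], -0.15], [[0, 0, 0], -0.15], [[0, 0, 0], 0]]}}

```text
time: 16.85
tool_pos: [0.5355, -0.0313, 0.1701]
ee_rot: [2.353, 2.079, 0.003]
force: [7.3, 4.4, -8.0]
gripper_width: 0.545
grip_force: 51.6
```

```bash
python3 st.py
```

```text
17.05 [ 0.5355 -0.0312  0.1701] F [ 6.97  4.43 -8.3   0.76 -1.92  0.69] sd [0.33 0.39 0.19 0.01 0.03 0.02] toolx 82.95
```

>>> {"name": "jog_arm", "arguments": {"moves": [[[0, -0.02, -0.035], 0.15], [[0, -0.02, -0.035], 0.15], [[0, -0.02, -0.035], 0], [[0, 0, 0], 0]]}}

```text
time: 17.45
tool_pos: [0.5356, -0.0309, 0.1685]
ee_rot: [-2.325, -2.111, -0.006]
force: [-3.0, 16.8, 20.2]
gripper_width: 0.544
grip_force: 52.3
```

```bash
python3 st.py
```

```text
17.65 [ 0.5356 -0.031   0.1685] F [-2.99 16.91 19.49  3.08  0.72  0.09] sd [0.29 0.31 0.09 0.03 0.02 0.01] toolx 84.49
```

```bash
cat > proud.py <<'E'
from fit import *
import sys
p0=[.5324,-.065,-.053]
N,Rn=nose(p0)
def run(n,dbg=0):
    c=bot.calibration(n);im=np.mean([bot.get_image(n).astype(float).mean(2) for _ in range(3)],0).astype(np.float32)
    g=cv2.GaussianBlur(im,(0,0),.6)
    v=Rn.T@(c["eye"]-N);a0=np.arctan2(v[1],v[0])
    def samp(uv): return cv2.remap(g,uv[:,0].astype(np.float32).reshape(-1,1),uv[:,1].astype(np.float32).reshape(-1,1),cv2.INTER_LINEAR).ravel()
    a=a0+np.radians(np.arange(-75,76,3))
    C=lambda r,z:proj(c,N+np.c_[r*np.cos(a),r*np.sin(a),0*a+z]@Rn.T)
    # calibrate image shift using outer face circle (r=33,z=0): outside dark green vs face brighter
    for name,r,z in(("face",.033,0),):
        best=[]
        for dx in np.arange(-4,4.1,.5):
            for dy in np.arange(-4,4.1,.5):
                best.append((np.median(samp(C(r-.0015,z)+[dx,dy])-samp(C(r+.0015,z)+[dx,dy])),dx,dy))
        b=max(best);print(n,name,[round(float(x),1) for x in b]); sh=np.array(b[1:])
    for s in(np.zeros(2),sh):
        print(n,"shift",s,[(pz,round(float(np.mean(samp(C(.0258,pz/1000)+s)-samp(C(.0258,(pz+2)/1000)+s))),1)) for pz in range(-3,13)])
        # radial profile on face, median over arc
        print([ (r,int(np.median(samp(C(r/1000,0)+s)))) for r in range(18,38,1)])
for n in("side","scene"): run(n)
E
python3 proud.py
```

```text
side face [10.9, -1.0, 2.0]
side shift [0. 0.] [(-3, 2.9), (-2, 3.5), (-1, 4.2), (0, 4.8), (1, 5.3), (2, 5.5), (3, 5.3), (4, 5.2), (5, 5.2), (6, 5.2), (7, 5.2), (8, 5.2), (9, 5.1), (10, 4.8), (11, 4.0), (12, 3.0)]
[(18, 17), (19, 17), (20, 20), (21, 24), (22, 30), (23, 38), (24, 42), (25, 45), (26, 47), (27, 50), (28, 51), (29, 51), (30, 51), (31, 51), (32, 49), (33, 47), (34, 44), (35, 42), (36, 40), (37, 38)]
side shift [-1.  2.] [(-3, -2.0), (-2, -1.9), (-1, -1.8), (0, -1.5), (1, -1.3), (2, -0.8), (3, 0.2), (4, 1.3), (5, 2.1), (6, 2.8), (7, 3.6), (8, 4.2), (9, 4.6), (10, 4.8), (11, 5.0), (12, 5.0)]
[(18, 26), (19, 29), (20, 37), (21, 40), (22, 43), (23, 45), (24, 47), (25, 47), (26, 48), (27, 48), (28, 48), (29, 47), (30, 46), (31, 42), (32, 38), (33, 32), (34, 26), (35, 23), (36, 20), (37, 19)]
scene face [20.9, -3.5, 3.5]
scene shift [0. 0.] [(-3, 10.4), (-2, 12.2), (-1, 12.9), (0, 13.8), (1, 13.8), (2, 12.4), (3, 11.2), (4, 10.3), (5, 9.6), (6, 8.6), (7, 7.8), (8, 7.3), (9, 6.4), (10, 5.0), (11, 3.7), (12, 2.6)]
[(18, 36), (19, 39), (20, 42), (21, 54), (22, 62), (23, 67), (24, 75), (25, 83), (26, 95), (27, 100), (28, 112), (29, 119), (30, 120), (31, 117), (32, 112), (33, 109), (34, 108), (35, 99), (36, 95), (37, 90)]
scene shift [-3.5  3.5] [(-3, -6.1), (-2, -6.1), (-1, -6.2), (0, -5.9), (1, -5.2), (2, -4.2), (3, -3.1), (4, -1.3), (5, 1.0), (6, 3.1), (7, 5.2), (8, 8.2), (9, 10.8), (10, 12.4), (11, 14.6), (12, 15.9)]
[(18, 141), (19, 145), (20, 144), (21, 144), (22, 137), (23, 132), (24, 124), (25, 117), (26, 109), (27, 101), (28, 94), (29, 87), (30, 82), (31, 76), (32, 73), (33, 69), (34, 64), (35, 61), (36, 58), (37, 55)]
```

>>> {"name": "jog_arm", "arguments": {"moves": [[[0, 0.12, 0.208], 0], [[-0.08, 0, 0], 0.3], [[0, 0, 0], 0], [[0, -0.03, -0.052], 0], [[0, -0.03, -0.052], 0], [[0, -0.03, -0.052], 0], [[0, 0, 0], 0]]}}

```text
time: 18.65
tool_pos: [0.5337, -0.0311, 0.1694]
ee_rot: [2.299, 2.142, 0.006]
force: [2.9, 14.1, 10.6]
gripper_width: 0.544
grip_force: 50.7
```

```bash
python3 st.py
```

```text
18.85 [ 0.5336 -0.0311  0.1695] F [ 3.62 13.27 11.14  2.37 -0.95  0.17] sd [0.32 0.82 0.82 0.02 0.03 0.02] toolx 85.95
```

>>> {"name": "jog_arm", "arguments": {"moves": [[[0, 0.02, 0.02], 0.1], [[-0.012, 0, 0], 0], [[-0.012, 0, 0], 0], [[-0.012, 0, 0], 0], [[-0.012, 0, 0], 0], [[-0.012, 0, 0], 0], [[-0.012, 0, 0], 0], [[0, 0, 0], 0]]}}

```text
time: 19.65
tool_pos: [0.5324, -0.0312, 0.1698]
ee_rot: [2.287, 2.15, 0.006]
force: [11.1, 9.9, -1.5]
gripper_width: 0.545
grip_force: 52.2
```

```bash
python3 st.py
```

```text
19.85 [ 0.5325 -0.0312  0.1698] F [11.9   9.05 -0.9   1.65 -2.73  0.53] sd [0.33 0.66 0.36 0.02 0.03 0.04] toolx 86.47
```

>>> {"name": "jog_arm", "arguments": {"moves": [[[0.062, 0.016, 0], 0], [[0.017, 0, 0], -0.1], [[0.017, 0, 0], -0.1], [[0.017, 0, -0.01], -0.1], [[0.017, 0, 0], -0.1], [[0.017, 0, -0.01], -0.1], [[0.017, 0, 0], -0.1], [[0.017, 0, 0], -0.1], [[0, 0, 0], 0]]}}

```text
time: 20.75
tool_pos: [0.5359, -0.0308, 0.1691]
ee_rot: [-2.354, -2.081, -0.004]
force: [2.8, 8.8, 8.3]
gripper_width: 0.544
grip_force: 50.9
```

```bash
python3 st.py
```

```text
20.95 [ 0.5359 -0.0308  0.1691] F [ 1.97  9.42  7.72  1.72 -0.81  0.55] sd [0.13 0.34 0.71 0.02 0.02 0.03] toolx 82.96
```

>>> {"name": "jog_arm", "arguments": {"moves": [[[-0.02, 0.01, 0.02], 0.15], [[-0.02, 0, 0], 0.15], [[-0.02, 0.02, 0], 0.15], [[0, 0.03, 0], 0], [[0, -0.04, -0.02], 0.1], [[0, 0.04, 0], -0.1], [[0, -0.04, -0.02], -0.1], [[0, 0.04, 0], 0.1], [[0, -0.02, -0.02], 0], [[0, 0, 0], 0]], "squeeze": 22}}

```text
time: 21.95
tool_pos: [0.5343, -0.0304, 0.168]
ee_rot: [2.313, 2.125, 0.003]
force: [4.0, 7.1, 6.0]
gripper_width: 0.549
grip_force: 50.6
```

```bash
python3 st.py
```

```text
22.15 [ 0.5343 -0.0304  0.1681] F [ 3.55  6.88  5.51  1.13 -0.99  0.15] sd [0.33 0.41 0.29 0.02 0.04 0.01] toolx 85.15
```

>>> {"name": "jog_arm", "arguments": {"moves": [[[0, 0, 0], 0], [[0, 0, 0], 0], [[0, 0.02, -0.02], 0.1], [[0, -0.04, -0.02], 0], [[0, 0.04, 0], -0.1], [[0, -0.04, -0.02], -0.1], [[0, 0.04, 0], 0.1], [[0, -0.03, -0.02], 0], [[0, 0, 0], 0]], "grip": 0, "squeeze": 22}}

```text
time: 23.05
tool_pos: [0.5344, -0.0298, 0.1664]
ee_rot: [-2.312, -2.126, -0.005]
force: [1.4, 11.4, 13.2]
gripper_width: 0.545
grip_force: 50.7
```

```bash
python3 st.py; python3 proud.py | grep -A1 "side shift"
```

```text
23.25 [ 0.5344 -0.0298  0.1664] F [ 1.05 12.31 13.21  2.15 -0.39  0.08] sd [0.48 0.32 0.39 0.03 0.03 0.04] toolx 85.18
side shift [0. 0.] [(-3, 3.3), (-2, 3.9), (-1, 4.6), (0, 5.0), (1, 5.4), (2, 5.6), (3, 5.4), (4, 5.3), (5, 5.4), (6, 5.2), (7, 5.1), (8, 5.0), (9, 4.9), (10, 4.7), (11, 4.1), (12, 3.4)]
[(18, 18), (19, 20), (20, 22), (21, 25), (22, 30), (23, 40), (24, 42), (25, 46), (26, 48), (27, 50), (28, 51), (29, 52), (30, 52), (31, 52), (32, 50), (33, 48), (34, 45), (35, 42), (36, 40), (37, 38)]
side shift [0.5 0.5] [(-3, 3.4), (-2, 3.9), (-1, 4.2), (0, 4.1), (1, 3.9), (2, 3.8), (3, 3.8), (4, 4.3), (5, 4.5), (6, 4.4), (7, 4.3), (8, 4.0), (9, 3.9), (10, 3.9), (11, 3.9), (12, 3.6)]
[(18, 18), (19, 20), (20, 22), (21, 25), (22, 30), (23, 36), (24, 43), (25, 47), (26, 51), (27, 52), (28, 52), (29, 51), (30, 50), (31, 48), (32, 45), (33, 42), (34, 37), (35, 35), (36, 34), (37, 33)]
```

```bash
cat > p2.py <<'E'
from fit import *
N,Rn=nose([.5324,-.065,-.053])
def calib(n):
    c=bot.calibration(n);g=cv2.GaussianBlur(cv2.imread(f"pics/{n}0.png",0).astype(np.float32),(0,0),.5)
    a=np.radians(np.arange(0,360,4))
    S=lambda r,s,g=g,a=a:cv2.remap(g,*[(proj(c,N+np.c_[r*np.cos(a),r*np.sin(a),0*a]@Rn.T)+s)[:,i].astype(np.float32).reshape(-1,1) for i in(0,1)],cv2.INTER_LINEAR).ravel()
    best=max((np.mean(S(.0315,np.array([x,y]))-S(.0345,np.array([x,y])))+np.mean(S(.0185,np.array([x,y]))-S(.0148,np.array([x,y]))),x,y) for x in np.arange(-4,4.1,.25) for y in np.arange(-4,4.1,.25))
    return c,S,np.array(best[1:]),best[0]
if __name__=="__main__":
  for n in("side","scene"):
    c,S,s,b=calib(n);print(n,"shift",s,b)
    im=np.mean([bot.get_image(n).astype(np.float32) for _ in range(3)],0).mean(2);g=cv2.GaussianBlur(im,(0,0),.5).astype(np.float32)
    v=Rn.T@(c["eye"]-N);a0=np.arctan2(v[1],v[0]);print("view tan",np.hypot(v[0],v[1])/v[2],"az",np.degrees(a0))
    for da in(-60,-40,-20,0,20,40,60):
        a=a0+np.radians(np.arange(da-8,da+9,4))
        print(da,[int(np.mean(S(r/1000,s,g,a))) for r in range(14,38)])
E
python3 p2.py
```

```text
side shift [0.25 0.  ] 64.78888
view tan 0.7853403428866027 az 97.05370825332079
-60 [19, 19, 18, 17, 18, 19, 20, 24, 27, 35, 49, 62, 82, 103, 120, 124, 128, 128, 122, 117, 106, 94, 85, 83]
-40 [16, 17, 18, 22, 26, 29, 32, 34, 38, 43, 54, 67, 84, 97, 105, 110, 111, 111, 107, 100, 91, 82, 75, 68]
-20 [14, 17, 22, 30, 40, 49, 55, 59, 62, 63, 65, 68, 72, 77, 82, 86, 84, 81, 75, 69, 64, 61, 58, 56]
0 [12, 13, 16, 20, 24, 28, 31, 34, 35, 36, 36, 36, 37, 36, 36, 36, 35, 36, 37, 38, 39, 40, 40, 39]
20 [10, 10, 11, 12, 15, 17, 19, 20, 22, 22, 23, 23, 23, 23, 23, 23, 23, 23, 24, 24, 25, 27, 28, 30]
40 [8, 8, 8, 9, 9, 10, 12, 14, 17, 22, 26, 30, 30, 30, 30, 29, 28, 27, 27, 27, 27, 27, 27, 26]
60 [7, 6, 6, 7, 8, 9, 12, 17, 23, 30, 38, 44, 47, 49, 50, 50, 50, 49, 48, 46, 42, 38, 32, 27]
scene shift [-1.5   0.25] 37.45128
view tan 1.0576753461926756 az 50.491693249349254
-60 [57, 65, 74, 83, 89, 94, 95, 95, 93, 90, 87, 86, 84, 84, 85, 86, 86, 86, 85, 82, 78, 71, 64, 55]
-40 [54, 61, 68, 74, 79, 82, 85, 88, 90, 92, 95, 99, 103, 108, 113, 117, 120, 122, 120, 117, 113, 108, 101, 93]
-20 [60, 65, 67, 68, 67, 66, 66, 69, 76, 87, 100, 113, 125, 135, 142, 147, 149, 150, 149, 146, 143, 139, 135, 131]
0 [52, 55, 56, 56, 55, 55, 58, 66, 76, 90, 104, 117, 128, 136, 142, 146, 147, 147, 145, 142, 138, 134, 130, 126]
20 [36, 37, 36, 35, 37, 41, 48, 59, 74, 89, 105, 119, 130, 138, 143, 145, 144, 139, 134, 126, 117, 108, 100, 93]
40 [24, 24, 24, 25, 28, 32, 43, 56, 71, 88, 105, 116, 123, 129, 126, 121, 114, 104, 95, 87, 81, 77, 73, 69]
60 [23, 21, 21, 21, 21, 23, 28, 38, 48, 59, 68, 76, 80, 81, 82, 81, 82, 83, 83, 84, 85, 84, 83, 80]
```

>>> {"name": "jog_arm", "arguments": {"moves": [[[0, 0.01, 0.017], 0], [[-0.017, 0, 0], 0.1], [[-0.017, 0, 0], 0.1], [[-0.017, 0, 0], 0.1], [[-0.017, 0, 0], 0.1], [[-0.017, 0, 0], 0.1], [[-0.017, 0, 0], 0.1], [[-0.017, 0, 0], 0.1], [[0, 0, 0], 0]]}}

```text
time: 24.75
tool_pos: [0.5313, -0.0295, 0.1665]
ee_rot: [-2.246, -2.196, -0.004]
force: [3.5, 12.6, 5.6]
gripper_width: 0.549
grip_force: 50.5
```

```bash
python3 st.py; python3 p2.py | grep -v shift
```

```text
24.95 [ 0.5314 -0.0295  0.1665] F [ 3.4  11.86  5.71  2.16 -0.95 -0.12] sd [0.25 0.31 0.43 0.03 0.01 0.02] toolx 88.67
view tan 0.7853403428866027 az 97.05370825332079
-60 [15, 15, 15, 15, 18, 22, 25, 29, 33, 45, 64, 83, 99, 113, 124, 127, 129, 128, 122, 117, 106, 94, 85, 83]
-40 [15, 16, 19, 23, 26, 29, 32, 35, 43, 53, 68, 83, 98, 106, 110, 112, 112, 111, 107, 100, 91, 82, 74, 68]
-20 [17, 22, 30, 41, 52, 61, 68, 72, 74, 74, 75, 77, 80, 85, 89, 92, 88, 83, 76, 70, 64, 60, 58, 55]
0 [16, 20, 26, 33, 41, 49, 54, 58, 58, 57, 56, 56, 57, 56, 54, 53, 50, 49, 49, 48, 47, 46, 44, 42]
20 [12, 13, 15, 17, 19, 21, 23, 24, 25, 25, 25, 24, 24, 24, 25, 25, 26, 29, 32, 35, 38, 41, 43, 43]
40 [10, 10, 9, 8, 7, 9, 11, 15, 18, 23, 27, 30, 30, 30, 30, 29, 28, 27, 27, 27, 28, 28, 29, 28]
60 [8, 7, 7, 7, 8, 9, 12, 17, 24, 31, 38, 44, 47, 49, 50, 50, 50, 49, 47, 45, 42, 38, 32, 26]
view tan 1.0576753461926756 az 50.491693249349254
-60 [75, 86, 93, 100, 103, 105, 103, 101, 98, 94, 90, 88, 86, 86, 86, 86, 87, 87, 85, 82, 78, 72, 64, 55]
-40 [69, 76, 81, 85, 89, 91, 95, 98, 102, 107, 111, 116, 121, 125, 129, 131, 132, 131, 128, 124, 119, 114, 108, 101]
-20 [69, 70, 69, 67, 65, 65, 69, 77, 89, 102, 115, 126, 136, 142, 147, 149, 150, 150, 148, 146, 143, 139, 135, 131]
0 [55, 56, 55, 55, 57, 60, 68, 80, 93, 107, 119, 130, 137, 143, 146, 148, 148, 147, 145, 142, 138, 134, 131, 126]
20 [36, 37, 38, 39, 45, 54, 66, 81, 96, 111, 124, 134, 141, 146, 148, 147, 145, 140, 134, 126, 117, 108, 100, 93]
40 [26, 26, 27, 30, 37, 44, 58, 74, 91, 106, 121, 129, 133, 136, 130, 123, 114, 104, 95, 88, 81, 77, 73, 69]
60 [22, 22, 23, 23, 25, 30, 36, 45, 55, 65, 72, 79, 82, 83, 83, 82, 82, 82, 83, 85, 85, 84, 83, 81]
```

```bash
cat > tilt.py <<'E'
from fit import *
z=np.load("wc.npz");Rc,ec=z["Rc"],z["ec"]
def circ(f,lo,hi):
    im=cv2.imread(f,0) if isinstance(f,str) else f
    im=cv2.createCLAHE(3,(4,4)).apply(im)
    g=cv2.GaussianBlur(cv2.resize(im[200:400,230:410],None,fx=4,fy=4,interpolation=cv2.INTER_CUBIC),(0,0),2)
    for p2 in(.8,.6,.45,.3):
        h=cv2.HoughCircles(g,cv2.HOUGH_GRADIENT_ALT,1.5,20,param1=80,param2=p2,minRadius=lo*4,maxRadius=hi*4)
        if h is not None: return p2,[tuple(np.round([230+a/4,200+b/4,c/4],1)) for a,b,c in h[0][:4]]
if __name__=="__main__":
    print("w2",circ("pics/w2.png",20,60))
    for n in("w4","m6w","m7w","m8w"): print(n,circ(f"pics/{n}.png",28,55))
    snap("wrist","m9w");print("now",circ("pics/m9w.png",28,55),bot.observe()["tool_pos"])
    im=cv2.imread("pics/m9w.png",0);print(im[240:400:4,[300,308,317,326]].T)
E
python3 tilt.py
```

```text
w2 (0.6, [(np.float32(311.8), np.float32(266.8), np.float32(42.9))])
w4 (0.8, [(np.float32(318.1), np.float32(335.4), np.float32(40.9))])
m6w (0.8, [(np.float32(318.5), np.float32(329.4), np.float32(41.5))])
m7w None
m8w None
now None [ 0.53137462 -0.02947701  0.16647678]
[[55 87 78 67 64 78 63 64 60 63 62 63 89 85 86 87 85 86 34 23 35 38 38 38
  37 88 87 86 90 88 88 83 68 69 74 14 13 13 13 14]
 [87 86 65 67 65 73 61 63 61 62 62 81 87 85 86 86 86 86 83 24 33 35 36 36
  36 53 86 87 88 88 87 86 73 69 69 84 12 11 12 12]
 [87 76 12 11 13 80 61 63 60 62 62 89 88 85 86 86 87 23 28 34 36 35 42 28
  34 35 37 38 38 50 87 86 83 69 69 88 14 11 13 13]
 [87 87 64 67 64 82 62 63 60 63 62 75 88 85 85 25 23 26 35 39 38 36 37 32
  34 36 36 39 35 88 87 86 69 70 68 82 14 12 12 13]]
```

```bash
cat > t2.py <<'E'
from tilt import *
from scipy.optimize import least_squares,brentq
K=np.array(w["camera_matrix"])
def cam(P):  # P in tool frame -> px, depth
    q=(np.asarray(P)-ec)@Rc*[1,-1,-1]; u=K@q; return u[:2]/u[2],q[2]
# w1: tool pos .3704,.4033,.2315 toolx 128.46 ; chuck axis .4168,.3483
a=np.radians(128.46);Rt=np.c_[[np.cos(a),np.sin(a),0],[np.sin(a),-np.cos(a),0],[0,0,-1]]
im=cv2.imread("pics/w1.png",0);col=im[270:345,318];print(col)
for zc in(.09,.095,.1,.105):
    P=Rt.T@(np.array([.4168,.3483,.075+zc])-[.3704,.4033,.2315]);uv,d=cam(P);print(zc,uv,d,"r for 19px",19*d/353.8)
# tool frame: tilt toward +x tool ; G at (0,0,-.0205)
def pred(th,s,zc,rc):
    P=np.array([np.sin(th)*(zc-.0652+s),0,-.0205-np.cos(th)*(zc-.0652+s)]);uv,d=cam(P);return uv[1],353.8*rc/d
for zc in(.095,.1,.105):
    for name,obs in(("w4",(335.4,40.9)),("m6",(329.4,41.5)),("now",(327,43.5))):
        out=[]
        for rc in(.0115,.012,.0125):
            r=least_squares(lambda p:np.array(pred(p[0],p[1],zc,rc))-obs,[.4,0],x_scale=[.1,.01]);out.append((np.degrees(r.x[0]).round(1),(r.x[1]*1e3).round(1)))
        print(zc,name,out)
E
python3 t2.py
```

```text
[ 42  61  75 103 144 161 151 155 164 160 158 164 186 192 177 153 154 154
 155 155 153 152 150 150 152 156 157 155 154 153 155 169 202 226 229 227
 226 225 207 141  49  32  33  33  32  33  34  35  42  61  83  97 103 105
 104  98  81  80 109 133 139 133 126 118 120 149 191 211 204 134  71  67
  67  68  70]
0.09 [318.00092548 313.12597266] 0.2459218867514644 r for 19px 0.01320665870061567
0.095 [318.04743885 317.58569025] 0.24115860792647018 r for 19px 0.012950857972309025
0.1 [318.09582668 322.22513118] 0.23639532910147595 r for 19px 0.012695057244002382
0.105 [318.14620461 327.05538293] 0.23163205027648173 r for 19px 0.01243925651569574
0.095 w4 [(np.float64(15.5), np.float64(11.9)), (np.float64(12.7), np.float64(7.7)), (np.float64(9.3), np.float64(3.6))]
0.095 m6 [(np.float64(18.5), np.float64(13.3)), (np.float64(16.3), np.float64(9.1)), (np.float64(13.6), np.float64(4.9))]
0.095 now [(np.float64(21.2), np.float64(17.9)), (np.float64(19.6), np.float64(13.8)), (np.float64(17.7), np.float64(9.7))]
0.1 w4 [(np.float64(15.5), np.float64(6.9)), (np.float64(12.7), np.float64(2.7)), (np.float64(9.3), np.float64(-1.4))]
0.1 m6 [(np.float64(18.5), np.float64(8.3)), (np.float64(16.3), np.float64(4.1)), (np.float64(13.6), np.float64(-0.1))]
0.1 now [(np.float64(21.2), np.float64(12.9)), (np.float64(19.6), np.float64(8.8)), (np.float64(17.7), np.float64(4.7))]
0.105 w4 [(np.float64(15.5), np.float64(1.9)), (np.float64(12.7), np.float64(-2.3)), (np.float64(9.3), np.float64(-6.4))]
0.105 m6 [(np.float64(18.5), np.float64(3.3)), (np.float64(16.3), np.float64(-0.9)), (np.float64(13.6), np.float64(-5.1))]
0.105 now [(np.float64(21.2), np.float64(7.9)), (np.float64(19.6), np.float64(3.8)), (np.float64(17.7), np.float64(-0.3))]
```

```bash
python3 - <<'E'
import cv2,numpy as np
np.set_printoptions(linewidth=300)
a=cv2.imread("pics/m9w.png",0);b=cv2.imread("pics/w4.png",0);c=cv2.imread("pics/m8w.png",0)
print("now teeth",252,a[252,278:358]);print("dog");
for r in range(236,248):print(r,a[r,288:348])
print("m8 teeth",c[254,278:358])
for r in range(240,250):print(r,c[r,288:348])
print("w4 teeth",256,b[256,278:358]); 
for r in range(230,244):print(r,b[r,288:348])
def edge(im,r0,r1):
    o=[]
    for r in range(r0,r1):
        x=im[r,250:390].astype(int); o.append((r,x[:6],))
    return o
E
```

```text
now teeth 252 [37 51 64 71 81 84 84 84 78 51 11 12 11 11 28 59 65 65 66 66 65 66 67 58 14 13 12 13 28 65 67 66 66 66 67 67 65 44 12 11 13 20 46 66 66 66 67 66 67 66 59 20 11 12 11 27 57 66 64 65 64 64 65 65 64 45 13 12 15 34 64 85 86 85 84 76 68 58 43 34]
dog
236 [30 31 31 31 31 30 29 30 30 31 30 29 31 30 29 30 30 30 31 29 31 30 30 31 33 33 33 33 33 34 36 34 35 33 32 31 31 30 28 31 31 31 30 31 30 30 31 32 29 31 30 30 30 31 30 31 30 31 31 30]
237 [30 31 30 29 31 31 31 30 30 31 29 29 30 30 30 30 30 32 34 35 36 39 40 44 48 47 48 48 47 49 54 52 52 47 45 43 43 42 37 37 35 32 32 31 31 31 31 29 30 31 31 30 30 29 31 31 30 32 31 31]
238 [30 31 30 31 30 29 31 29 30 31 30 30 30 30 33 34 40 43 46 49 56 61 64 66 65 66 67 67 68 67 69 69 68 67 65 65 64 62 60 54 51 43 42 36 35 31 31 31 31 30 31 30 31 30 30 30 30 31 31 30]
239 [31 31 31 31 31 31 30 30 31 29 31 33 35 41 46 52 62 66 67 69 70 72 76 80 80 80 80 83 83 84 83 83 83 83 78 79 76 75 74 71 67 65 60 54 51 43 42 35 31 29 31 31 31 29 30 32 30 30 30 30]
240 [30 32 30 30 31 30 30 30 33 36 41 49 55 62 66 70 74 80 81 85 87 87 87 86 86 87 87 87 86 87 8
[... 5742 characters left out ...]
 37 83 82 82 62  9 10 11 13 32 75 64 15 16 11 11  9 11 33 73 72 74 63 12 11 11 38 87 75 12 16 21 21 24 22 23 22 18 14 12 10 33 75 84 84 84 83]
241 [13 15 17 21 24 22 23 23 23 24 20 15 14 31 72 72 63 13 12 11 10 11 17 24 23 22 22 13 11  9 11 15 23 24 21 16 10  9 11 32 72 64 13 15 16 18 19 20 22 22 24 18 17 15 13 33 74 85 83 83]
242 [16 20 21 23 24 23 22 24 22 19 12  9 11 12 21 25 24 21 13 10 11 11 16 23 24 23 22 13 10  9  8 14 24 23 23 22 10  9 10  9 15 21 22 20 10 10 11 15 20 23 23 22 22 18 15 13 33 75 85 84]
243 [20 22 22 23 22 20 21 23 22 17  9  9  9 13 21 24 24 21 11 10  9 13 17 24 24 22 21 14  9 10 10 13 23 23 24 23 17 10  8 10 11 18 24 22 12 10 10 10 16 22 22 22 21 22 19 17 14 32 74 85]
```

>>> {"name": "jog_arm", "arguments": {"moves": [[[0, 0.035, -0.02], 0], [[0, 0.035, -0.02], 0], [[0, 0.035, -0.02], 0], [[0, 0.035, -0.02], 0], [[0, 0, 0], 0]]}}

```text
time: 25.8
tool_pos: [0.5315, -0.0272, 0.1646]
ee_rot: [2.247, 2.194, 0.003]
force: [3.9, 5.4, 7.9]
gripper_width: 0.545
grip_force: 50.5
```

```bash
python3 st.py; python3 - <<'E'
from h import *
c,im=snap("wrist","m10w");a=im.mean(2);print(a[272:296:2,317].astype(int),a[356:384:2,317].astype(int))
E
```

```text
26.0 [ 0.5315 -0.0272  0.1647] F [ 4.33  4.76  7.99  0.75 -0.85  0.1 ] sd [0.21 0.38 0.4  0.03 0.03 0.02] toolx 88.63
[59 62 61 61 62 87 86 86 85 84 83 85] [87 86 86 86 88 84 68 69 67 68 69 72 89 85]
```

>>> {"name": "jog_arm", "arguments": {"moves": [[[0.012, 0, 0], -0.08], [[0.012, 0, 0], -0.07], [[0.012, 0, 0], 0], [[0.012, 0, 0], 0], [[0.012, 0, 0], 0], [[0.012, 0, 0], 0], [[0.01, 0, 0], 0], [[0, 0, 0], 0]]}}

```text
time: 26.85
tool_pos: [0.5326, -0.0272, 0.1643]
ee_rot: [-2.262, -2.179, -0.001]
force: [-0.2, 5.3, 8.5]
gripper_width: 0.546
grip_force: 51.5
```

```bash
python3 st.py
```

```text
27.05 [ 0.5326 -0.0272  0.1643] F [-0.18  5.97  8.37  0.92  0.18 -0.04] sd [0.38 0.35 0.52 0.02 0.02 0.03] toolx 87.87
```

>>> {"name": "jog_arm", "arguments": {"moves": [[[0, -0.015, -0.026], 0], [[0, -0.015, -0.026], 0], [[0, -0.015, -0.026], 0], [[0, 0, 0], 0]]}}

```text
time: 27.45
tool_pos: [0.5331, -0.0269, 0.1636]
ee_rot: [-2.26, -2.179, -0.005]
force: [-9.7, 13.8, 35.6]
gripper_width: 0.546
grip_force: 55.0
```

```bash
python3 st.py; python3 p2.py | grep -v shift
```

```text
27.65 [ 0.5331 -0.0269  0.1635] F [-9.51 14.59 35.49  2.7   2.11 -0.11] sd [0.45 0.33 0.38 0.03 0.01 0.02] toolx 87.91
view tan 0.7853403428866027 az 97.05370825332079
-60 [17, 16, 15, 15, 17, 20, 23, 28, 33, 46, 66, 86, 101, 114, 125, 127, 129, 128, 122, 117, 106, 95, 86, 83]
-40 [14, 14, 15, 17, 20, 25, 31, 36, 44, 53, 65, 80, 95, 105, 110, 112, 112, 111, 107, 100, 91, 83, 75, 68]
-20 [14, 19, 26, 37, 49, 59, 67, 72, 75, 75, 76, 78, 81, 86, 90, 92, 89, 84, 77, 70, 64, 60, 57, 55]
0 [14, 18, 24, 32, 42, 52, 61, 68, 71, 72, 70, 69, 66, 63, 58, 54, 51, 49, 48, 47, 46, 46, 44, 43]
20 [12, 14, 16, 19, 23, 27, 30, 30, 28, 27, 26, 25, 24, 24, 24, 24, 25, 26, 27, 29, 31, 33, 34, 34]
40 [9, 8, 8, 8, 9, 10, 11, 12, 14, 18, 22, 25, 26, 27, 28, 28, 27, 27, 27, 27, 28, 27, 27, 26]
60 [7, 7, 7, 7, 7, 7, 8, 10, 14, 20, 28, 36, 42, 46, 49, 50, 50, 50, 49, 46, 42, 38, 32, 26]
view tan 1.0576753461926756 az 50.491693249349254
-60 [79, 88, 92, 96, 95, 94, 91, 89, 87, 86, 85, 84, 84, 85, 85, 86, 86, 86, 85, 82, 78, 72, 65, 58]
-40 [70, 77, 82, 85, 87, 89, 92, 95, 98, 101, 105, 110, 114, 118, 121, 123, 124, 124, 122, 118, 114, 109, 103, 96]
-20 [67, 69, 68, 66, 64, 65, 70, 78, 90, 104, 117, 128, 137, 143, 147, 150, 151, 150, 148, 146, 143, 139, 135, 131]
0 [47, 48, 48, 49, 51, 55, 64, 76, 90, 104, 117, 128, 136, 142, 146, 148, 148, 147, 145, 142, 139, 135, 131, 127]
20 [31, 32, 32, 33, 37, 44, 55, 68, 84, 99, 114, 126, 135, 142, 145, 146, 145, 140, 134, 126, 117, 108, 100, 93]
40 [24, 24, 24, 26, 30, 34, 45, 59, 74, 91, 107, 118, 125, 130, 126, 121, 113, 104, 94, 87, 82, 77, 73, 69]
60 [24, 23, 22, 23, 23, 24, 28, 37, 48, 58, 68, 76, 80, 81, 82, 81, 81, 83, 84, 85, 85, 84, 82, 80]
```

>>> {"name": "jog_arm", "arguments": {"moves": [[[-0.016, -0.012, 0.03], 0], [[-0.016, -0.012, 0.01], 0], [[0, 0, 0], 0], [[0, 0, 0], 0]]}}

```text
time: 28.35
tool_pos: [0.5329, -0.0273, 0.164]
ee_rot: [-2.261, -2.181, -0.005]
force: [1.6, 14.7, 15.3]
gripper_width: 0.545
grip_force: 52.6
```

```bash
python3 st.py
```

```text
28.55 [ 0.5329 -0.0273  0.164 ] F [ 1.48 14.43 14.61  2.76 -0.3  -0.07] sd [0.32 0.71 0.57 0.02 0.05 0.03] toolx 87.94
```

```bash
cat > ecc.py <<'E'
from fit import *
N,Rn=nose([.5324,-.065,-.053]);u=Rn[:,2]
c=bot.calibration("side")
cur=np.mean([bot.get_image("side").astype(np.float32) for _ in range(4)],0).mean(2); cv2.imwrite("pics/cur_side.png",cur)
f=lambda n:cv2.imread(f"pics/{n}.png",0).astype(np.float32)
px=(proj(c,N+u*.03)-proj(c,N+u*.02))[0]/10;print("px per mm along u",px,"along nx",(proj(c,N+Rn[:,0]*.01)-proj(c,N))[0]/10,"wx",(proj(c,N+[.01,0,0])-proj(c,N))[0]/10)
S=6
def up(im): return cv2.resize(im,None,fx=S,fy=S,interpolation=cv2.INTER_CUBIC)
ref=cur.astype(np.float32)
for n in("m6d","m7d","m8d"):
    a=f(n)
    # template: current flange-top/neck/body-bottom area, outline region z 8..40mm
    q=np.array([proj(c,N+u*z+s*r*np.array([1,0,0])*.0 )[0] for z in(.006,.042) for s in(1,) for r in(0,)])
    x0,x1=int(q[:,0].min()-13),int(q[:,0].max()+13);y0,y1=int(q[:,1].min()-3),int(q[:,1].max()+3)
    T=up(ref)[y0*S:y1*S,x0*S:x1*S];m=8
    W=up(a)[(y0-m)*S:(y1+m)*S,(x0-m)*S:(x1+m)*S]
    r=cv2.matchTemplate(W,T,cv2.TM_CCOEFF_NORMED);_,v,_,l=cv2.minMaxLoc(r);d=np.array(l)/S-m
    print(n,"score",round(v,3),"old-cur shift px",d.round(2),"mm along u ~",(d@px/(px@px)).round(2))
E
python3 ecc.py
```

```text
px per mm along u [ 0.13105792 -0.2083556 ] along nx [-0.30936965 -0.23478547] wx [-0.18428414  0.23622422]
m6d score 0.82 old-cur shift px [ 0.17 -4.33] mm along u ~ 15.26
m7d score 0.889 old-cur shift px [-1.   -1.33] mm along u ~ 2.42
m8d score 0.897 old-cur shift px [-1. -1.] mm along u ~ 1.28[ WARN:0@2.722] global loadsave.cpp:1063 imwrite_ Unsupported depth image for selected encoder is fallbacked to CV_8U.
```

>>> {"name": "jog_arm", "arguments": {"moves": [[[0.04, 0.014, 0.024], 0], [[-0.08, -0.004, -0.007], 0], [[0, 0.03, -0.018], 0.1], [[0.08, -0.004, -0.007], 0], [[-0.08, 0, 0], -0.2], [[0, -0.06, 0.035], 0], [[0.08, -0.004, -0.007], 0.2], [[-0.08, 0, 0], 0], [[0.04, 0.03, -0.018], -0.1], [[0, 0, 0], 0]]}}

```text
time: 29.75
tool_pos: [0.5329, -0.0274, 0.164]
ee_rot: [-2.261, -2.181, -0.005]
force: [1.2, 13.9, 16.7]
gripper_width: 0.546
grip_force: 52.9
```

```bash
python3 st.py
```

```text
29.95 [ 0.5328 -0.0274  0.1641] F [ 1.15 13.74 16.25  2.45 -0.1   0.02] sd [0.64 0.21 0.4  0.03 0.01 0.02] toolx 87.94
```

```bash
python3 - <<'E' 2>/dev/null | tail -12
from t2 import *
zc=.098
th=np.radians(19.2);row,rr=pred(th,0,zc,.0126);rc=.0126*40.9/rr;b=335.4-row;print("rc",rc,"bias",b)
im=np.mean([bot.get_image("wrist").astype(float).mean(2) for _ in range(3)],0)
def edges(col):
    c=im[:,col];g=np.gradient(cv2.GaussianBlur(c.astype(np.float32).reshape(-1,1),(0,0),1).ravel())
    t=270+np.argmax(g[270:300]);bt=350+np.argmin(g[350:385]);
    f=lambda i,s:i+.5*(s*g[i-1]-s*g[i+1])/(s*g[i-1]-2*s*g[i]+s*g[i+1]);return f(t,1),f(bt,-1)
print([edges(c) for c in(314,317,320)])
e=np.mean([edges(c) for c in(315,317,319)],0);row=e.mean();r=(e[1]-e[0])/2;print("row",row,"r",r)
w4=cv2.imread("pics/w4.png",0).astype(float);im=w4;e4=np.mean([edges(c) for c in(316,318,320)],0);print("w4 check",e4,e4.mean(),(e4[1]-e4[0])/2)
for t in(26,28,30,32):
    for s in(0,.002,.004,.006,.008):
        a,q=pred(np.radians(t),s,zc,rc);print(t,s,round(a+b,1),round(q,1),end=" | ")
    print()
E
```

```text
0.1 now [(np.float64(21.2), np.float64(12.9)), (np.float64(19.6), np.float64(8.8)), (np.float64(17.7), np.float64(4.7))]
0.105 w4 [(np.float64(15.5), np.float64(1.9)), (np.float64(12.7), np.float64(-2.3)), (np.float64(9.3), np.float64(-6.4))]
0.105 m6 [(np.float64(18.5), np.float64(3.3)), (np.float64(16.3), np.float64(-0.9)), (np.float64(13.6), np.float64(-5.1))]
0.105 now [(np.float64(21.2), np.float64(7.9)), (np.float64(19.6), np.float64(3.8)), (np.float64(17.7), np.float64(-0.3))]
rc 0.012528916725566077 bias 19.13064010604927
[(np.float64(280.75960314273834), np.float64(382.0478485226631)), (np.float64(280.7155720591545), np.float64(382.3729438185692)), (np.float64(280.8308093249798), np.float64(381.93114533275366))]
row 331.4562510972222 r 50.72496922562519
w4 check [293.70041611 381.79794794] 337.7491820246602 44.048765916687756
26 0 322.4 40.8 | 26 0.002 323.4 41.5 | 26 0.004 324.4 42.3 | 26 0.006 325.4 43.1 | 26 0.008 326.5 44.0 | 
28 0 318.6 40.7 | 28 0.002 319.2 41.5 | 28 0.004 319.9 42.2 | 28 0.006 320.6 43.0 | 28 0.008 321.3 43.9 | 
30 0 314.7 40.6 | 30 0.002 315.1 41.4 | 30 0.004 315.4 42.1 | 30 0.006 315.8 42.9 | 30 0.008 316.1 43.8 | 
32 0 310.9 40.5 | 32 0.002 310.9 41.3 | 32 0.004 311.0 42.0 | 32 0.006 311.0 42.8 | 32 0.008 311.0 43.6 |
```

```bash
python3 - <<'E' 2>/dev/null | tail -8
from t2 import *
tt=np.linspace(-.6,.6,41)
def model(th,px,s,p=.025,zg=.0692,zc=.098,rc=.0126):
    u=np.array([np.sin(th),0,-np.cos(th)]);bx=np.array([np.cos(th),0,np.sin(th)]);G=np.array([px,0,-p])
    f=lambda z,r,a:G+u*(z-zg+s)+r*(np.cos(a)*bx+np.sin(a)*np.array([0,1.,0]))
    uvc,d=cam(f(zc,0,0)); top=cam(f(zc,rc,0))[0][1]
    al=np.arcsin(8/25.);fl=min(cam(f(0,.025,al))[0][1],cam(f(.019,.025,al))[0][1])
    return uvc[1],top,353.8*rc/d,fl
for p in(.021,.025,.029):
    zg=.0442+p
    r=least_squares(lambda v:np.array([model(v[0],v[1],v[2],p,zg)[i] for i in(0,2,3)])-[335.4,40.9,231.3],[.4,0,0],x_scale=[.1,.01,.01])
    th,px,s=r.x;print("p",p,"w4 tilt",np.degrees(th).round(1),"px",px.round(4),"s",s.round(4),r.fun.round(2))
    for name,ctr,rad in(("m6",329.4,41.5),("now",323.6,42.8)):
        q=least_squares(lambda v:np.array([model(v[0],px,v[1],p,zg)[i] for i in(0,2)])-[ctr,rad],[.5,0],x_scale=[.1,.01]);print("   ",name,np.degrees(q.x[0]).round(1),"s",q.x[1].round(4),end="")
    print()
E
```

```text
0.105 m6 [(np.float64(18.5), np.float64(3.3)), (np.float64(16.3), np.float64(-0.9)), (np.float64(13.6), np.float64(-5.1))]
0.105 now [(np.float64(21.2), np.float64(7.9)), (np.float64(19.6), np.float64(3.8)), (np.float64(17.7), np.float64(-0.3))]
p 0.021 w4 tilt 17.8 px -0.0054 s 0.0005 [0. 0. 0.]
    m6 21.8 s 0.0022    now 25.8 s 0.0058
p 0.025 w4 tilt 17.8 px -0.0041 s 0.0003 [-0.  0. -0.]
    m6 22.3 s 0.002    now 26.7 s 0.0056
p 0.029 w4 tilt 17.8 px -0.0028 s 0.0001 [0. 0. 0.]
    m6 23.0 s 0.0018    now 27.9 s 0.0055
```

>>> {"name": "jog_arm", "arguments": {"moves": [[[0, 0.06, 0.104], 0], [[0, 0.035, -0.02], 0], [[0, 0.035, -0.02], 0], [[0, 0.035, -0.02], 0], [[0, 0.035, -0.02], 0], [[0, 0.035, -0.02], 0], [[0, 0.035, -0.02], 0], [[0, 0, 0], 0]]}}

```text
time: 30.9
tool_pos: [0.5322, -0.0232, 0.1628]
ee_rot: [2.262, 2.178, 0.001]
force: [5.4, -2.5, 0.6]
gripper_width: 0.541
grip_force: 50.2
```

```bash
cat > cur.py <<'E'
from t2 import *
import st
def run():
    im=np.mean([bot.get_image("wrist").astype(float).mean(2) for _ in range(2)],0)
    g=np.gradient(cv2.GaussianBlur(im[:,314:321].mean(1).astype(np.float32).reshape(-1,1),(0,0),1).ravel())
    t=262+np.argmax(g[262:300]);print("circle top",t+.5*(g[t-1]-g[t+1])/(g[t-1]-2*g[t]+g[t+1]))
F=np.mean(st.F,0);fy,fz=F[1],F[2]+5.8
print("axial",.5*fy+.866*fz,"lateral downhill",.866*fy-.5*fz);run()
E
sed -i 's/^im=cv2.imread("pics\/w1/if 0: im=cv2.imread("pics\/w1/; s/^for zc in(.095,.1,.105):/for zc in():/; s/^for zc in(.09,/for zc in () and (.09,/' t2.py; python3 cur.py
```

```text
31.1 [ 0.5322 -0.0232  0.1628] F [ 5.86 -2.56  0.71 -0.57 -1.44  0.27] sd [0.35 0.24 0.67 0.03 0.03 0.02] toolx 87.82
axial 4.355075694834617 lateral downhill -5.474406087225
circle top 279.13781321048737
```

>>> {"name": "jog_arm", "arguments": {"moves": [[[-0.01, 0.035, -0.02], 0], [[-0.01, 0.035, -0.02], 0], [[0, 0.035, -0.02], 0], [[0, 0.035, -0.02], 0], [[0, 0, 0], 0]]}}

```text
time: 31.7
tool_pos: [0.5324, -0.0214, 0.1617]
ee_rot: [2.262, 2.175, 0.001]
force: [3.6, -12.8, 13.7]
gripper_width: 0.545
grip_force: 50.6
```

```bash
python3 cur.py
```

```text
31.9 [ 0.5324 -0.0215  0.1617] F [  4.32 -11.94  14.2   -2.39  -1.02   0.52] sd [0.61 0.23 0.87 0.02 0.03 0.01] toolx 87.75
axial 11.34761433333795 lateral downhill -20.342991438662253
circle top 278.79824037849903
```

>>> {"name": "jog_arm", "arguments": {"moves": [[[0, -0.03, 0.095], 0], [[0, -0.06, 0.035], 0], [[0, -0.06, 0.035], 0], [[0, 0, 0], 0], [[0, 0, 0], 0]]}}

```text
time: 32.5
tool_pos: [0.5316, -0.0237, 0.1646]
ee_rot: [2.262, 2.177, 0.0]
force: [7.9, -3.6, -6.7]
gripper_width: 0.544
grip_force: 51.2
```

```bash
python3 cur.py; python3 ecc.py 2>/dev/null | tail -2
```

```text
32.7 [ 0.5316 -0.0237  0.1646] F [ 7.66 -3.63 -6.25 -0.75 -2.03  0.36] sd [0.77 0.34 0.35 0.04 0.03 0.02] toolx 87.82
axial -2.2034104980208844 lateral downhill -2.917764147967785
circle top 280.089359305799
m7d score 0.828 old-cur shift px [-1.5 -1. ] mm along u ~ 0.19
m8d score 0.828 old-cur shift px [-1.5 -0.5] mm along u ~ -1.53
```

>>> {"name": "jog_arm", "arguments": {"moves": [[[0.045, -0.03, 0.017], 0], [[0, 0, 0], 0], [[0, -0.02, -0.035], 0], [[0, -0.02, -0.035], 0], [[0, -0.02, -0.035], 0], [[0, -0.02, -0.035], 0], [[0, 0, 0], 0]]}}

```text
time: 33.7
tool_pos: [0.5329, -0.0246, 0.1626]
ee_rot: [-2.262, -2.179, -0.003]
force: [-1.4, 4.6, 20.6]
gripper_width: 0.542
grip_force: 52.7
```

```bash
python3 cur.py
```

```text
33.9 [ 0.5329 -0.0246  0.1627] F [-0.82  5.28 20.02  0.99  0.34 -0.  ] sd [0.5  0.47 0.81 0.02 0.02 0.03] toolx 87.87
axial 25.00320832203066 lateral downhill -8.340786951810557
circle top 279.9898866713047
```

>>> {"name": "jog_arm", "arguments": {"moves": [[[0, 0.008, 0.014], 0], [[0, -0.035, 0.02], 0], [[0, -0.035, 0.02], 0], [[0, -0.035, 0.02], 0], [[0, 0, 0], 0]]}}

```text
time: 34.5
tool_pos: [0.5326, -0.0265, 0.1638]
ee_rot: [-2.261, -2.18, -0.003]
force: [3.8, 7.7, 4.4]
gripper_width: 0.546
grip_force: 50.9
```

```bash
python3 cur.py
```

```text
34.7 [ 0.5326 -0.0265  0.1638] F [ 3.33  7.61  4.58  1.42 -0.78  0.02] sd [0.28 0.38 0.4  0.01 0.05 0.02] toolx 87.9
axial 12.795079974960766 lateral downhill 1.4051158451217018
circle top 280.9605191908777
```

```bash
cat > jaw.py <<'E'
from t2 import *
def fitc(im,cx,cy,r0):
    g=cv2.GaussianBlur(im.astype(np.float32),(0,0),.8);pts=[]
    for a in np.radians(np.arange(0,360,4)):
        rr=np.arange(r0*.86,r0*1.14,.1);x=(cx+rr*np.cos(a)).astype(np.float32).reshape(-1,1);y=(cy+rr*np.sin(a)).astype(np.float32).reshape(-1,1)
        v=cv2.remap(g,x,y,cv2.INTER_LINEAR).ravel();d=np.gradient(v);i=np.argmin(d)   # bright inside -> dark outside
        if -d[i]>.6 and 2<i<len(rr)-3: pts.append((cx+rr[i]*np.cos(a),cy+rr[i]*np.sin(a)))
    P=np.array(pts,np.float32)
    for _ in range(5):
        e=cv2.fitEllipse(P);c=np.array(e[0]);th=np.radians(e[2]);q=(P-c)@np.array([[np.cos(th),-np.sin(th)],[np.sin(th),np.cos(th)]]);res=abs(np.hypot(q[:,0]/e[1][0]*2,q[:,1]/e[1][1]*2)-1)
        P=P[res<max(.01,2*np.median(res))]
    return e,len(P)
if __name__=="__main__":
    for n,c in(("w1",(318.1,320,18.8)),("w4",(318,335.4,40.9)),("m6w",(318.5,329.4,41.5))):print(n,fitc(cv2.imread(f"pics/{n}.png",0),*c))
    o=bot.observe();wc=bot.calibration("wrist");im=np.mean([bot.get_image("wrist").astype(float).mean(2) for _ in range(3)],0)
    e,k=fitc(im,317.3,323.6,42.8);e,k=fitc(im,*e[0],max(e[1])/2);print("now",e,k)
    N,Rn=nose([.5324,-.065,-.053]);eye,d=ray(wc,e[0]);d=d/np.linalg.norm(d)
    f=353.8;R2=max(e[1])/2
    for rc in(.0122,.0124,.0126,.0128):
        # depth along optical axis
        ax=rot(wc["orientation"])@[0,0,-1];D=f*rc/R2;P=eye+d*D/(d@ax);print(rc,(Rn.T@(P-N)*1000).round(1))
E
python3 jaw.py
```

```text
w1 (((317.5146179199219, 319.521728515625), (35.702518463134766, 37.94258499145508), 95.0140609741211), 35)
w4 (((317.8599548339844, 337.5741882324219), (82.47526550292969, 88.37504577636719), 164.61911010742188), 33)
m6w (((316.7197570800781, 328.7034606933594), (81.64384460449219, 84.65791320800781), 3.2585630416870117), 75)
now ((316.648193359375, 323.9217834472656), (82.05488586425781, 85.59785461425781), 0.8040701746940613) 80
0.0122 [  0.6  -1.6 106.2]
0.0124 [  0.8  -1.6 104.4]
0.0126 [  1.   -1.6 102.7]
0.0128 [  1.2  -1.5 101. ]
```

>>> {"name": "jog_arm", "arguments": {"moves": [[[0.012, -0.012, -0.02], 0], [[0, -0.008, -0.014], 0], [[0, 0, 0], 0]]}}

```text
time: 35.25
tool_pos: [0.5329, -0.0263, 0.1634]
ee_rot: [-2.26, -2.179, -0.004]
force: [-2.2, 12.9, 18.4]
gripper_width: 0.544
grip_force: 52.9
```

```bash
python3 cur.py; python3 ecc.py 2>/dev/null | tail -2; cp pics/cur_side.png pics/pre_side.png
```

```text
35.45 [ 0.5329 -0.0263  0.1634] F [-1.92 12.28 18.35  2.34  0.5  -0.18] sd [0.54 0.62 0.4  0.03 0.04 0.03] toolx 87.92
axial 27.056646936177927 lateral downhill -1.4426234284854331
circle top 280.6226117312908
m7d score 0.867 old-cur shift px [-1.33 -1.83] mm along u ~ 3.42
m8d score 0.874 old-cur shift px [-1.33 -1.5 ] mm along u ~ 2.27
```

>>> {"name": "jog_arm", "arguments": {"moves": [[[0, 0.006, 0.01], 0], [[0, 0, 0], 0], [[0, 0, 0], 0]], "grip": 0.68}}

```text
time: 36.05
tool_pos: [0.532, -0.0285, 0.1627]
ee_rot: [-2.263, -2.178, 0.001]
force: [-0.1, -0.1, -0.1]
gripper_width: 0.681
grip_force: 0.0
```

```bash
python3 cur.py; python3 jaw.py | tail -5
```

```text
36.25 [ 0.5323 -0.0285  0.1628] F [ 0.16  0.1  -0.33 -0.01 -0.    0.03] sd [0.45 0.41 0.24 0.02 0.03 0.03] toolx 87.83
axial 4.787992113826673 lateral downhill -2.651460021703977
circle top 275.0105243558064
now ((318.20318603515625, 318.504638671875), (82.58894348144531, 86.18695831298828), 0.5492042303085327) 76
0.0122 [ 1.000e-01 -1.200e+00  1.055e+02]
0.0124 [  0.2  -1.2 103.8]
0.0126 [  0.4  -1.2 102.1]
0.0128 [  0.6  -1.1 100.4]
```

>>> {"name": "jog_arm", "arguments": {"moves": [[[0, 0, 0.3], 0], [[0, 0, 0.9], 0], [[0, 0, 0.95], 0], [[0, 0, 0.95], 0], [[0, 0, 0.95], 0], [[0, -0.5, 0.5], 0], [[0, -0.9, 0], 0], [[0, -0.9, 0], 0], [[0, -0.7, 0], 0], [[0, 0, 0], 0]]}}

```text
time: 37.5
tool_pos: [0.5319, -0.1066, 0.2768]
ee_rot: [2.267, 2.175, -0.001]
force: [-0.1, -0.4, -0.4]
gripper_width: 0.679
grip_force: 0.0
```

```bash
python3 - <<'E'
from fit import *
c,im=snap("wrist","w11");c2,i2=snap("side","d11");o=bot.observe();print(o["time"],o["tool_pos"],o["force"].round(1))
N,Rn=nose([.5324,-.065,-.053])
for a in(1.32,1.1,.9,.7,.5,.3,.15,0):
    T=lambda an,r,z:N+Rn@(np.array([r*np.sin(an),50+r*np.cos(an),z])/1000)
    print(a,"knob",T(a,95,55).round(4),"pusher tip",(T(a+.27,95,55)-[0,0,.006]).round(4))
print("chuck top px",proj(c,[N,N+.108*Rn[:,2],N+Rn[:,2]*.098]).round(1))
try:
    from jaw import fitc
    q=proj(c,N+Rn[:,2]*.098)[0];D=(N+Rn[:,2]*.098-c["eye"])@(rot(c["orientation"])@[0,0,-1]);e,k=fitc(im.mean(2),*q,353.8*.0126/D);e,k=fitc(im.mean(2),*e[0],max(e[1])/2);print("jaw circ",e,k,"pred",q,353.8*.0126/D, "for p=7",proj(c,N+Rn[:,2]*.105)[0])
except Exception as x: print(x)
E
```

```text
37.6 [ 0.53228608 -0.10388363  0.27657938] [ 0.5  0.5 -0.6]
1.32 knob [ 0.6031 -0.121   0.2236] pusher tip [ 0.5776 -0.1222  0.2191]
1.1 knob [ 0.6229 -0.1157  0.22  ] pusher tip [ 0.5984 -0.1217  0.2182]
0.9 knob [ 0.6393 -0.1077  0.2148] pusher tip [ 0.6168 -0.1178  0.2154]
0.7 knob [ 0.6535 -0.097   0.2082] pusher tip [ 0.6338 -0.1108  0.2108]
0.5 knob [ 0.665  -0.084   0.2004] pusher tip [ 0.6489 -0.101   0.2047]
0.3 knob [ 0.6731 -0.0693  0.1917] pusher tip [ 0.6613 -0.0888  0.1973]
0.15 knob [ 0.6769 -0.0574  0.1847] pusher tip [ 0.6686 -0.0783  0.191 ]
0 knob [ 0.6787 -0.0452  0.1776] pusher tip [ 0.6741 -0.067   0.1843]
chuck top px [[314.1 135.2]
 [314.2  52.9]
 [314.2  64.3]]
jaw circ ((312.2278137207031, 63.10089111328125), (41.935264587402344, 46.17287826538086), 89.54135131835938) 42 pred [314.17690555  64.34321416] 23.15705420355666 for p=7 [314.18359596  56.48323506]
```

>>> {"name": "jog_arm", "arguments": {"moves": [[[0.36, -0.18, 0], 0], [[0.36, -0.18, 0], 0], [[0.36, -0.18, 0], 0], [[0.36, -0.18, 0], 0], [[0, 0, 0], 0], [[0, 0, 0], 0], [[0, 0, -0.75], 0], [[0, 0, -0.75], 0], [[0, 0, -0.8], 0], [[0, 0, 0], 0]], "grip": 0}}

```text
time: 38.6
tool_pos: [0.5671, -0.1207, 0.2173]
ee_rot: [-2.261, -2.178, 0.004]
force: [-0.2, 1.2, 0.2]
gripper_width: 0.002
grip_force: 0.0
```

```bash
cat > kn.py <<'E'
from fit import *
from scipy.optimize import minimize_scalar
N,Rn=nose([.5324,-.065,-.053])
K=lambda a,r=.095,z=.055:N+Rn@np.array([r*np.sin(a),.05+r*np.cos(a),z])
o=bot.observe();print(o["time"].__round__(2),o["tool_pos"].round(4),o["force"].round(1),o["gripper_width"].__round__(2))
def ang(n):
    c=bot.calibration(n);im=cv2.GaussianBlur(bot.get_image(n).astype(np.float32).mean(2),(0,0),1)
    b=[]
    for a in np.arange(-.1,1.61,.02):
        uv=proj(c,[K(a,.095+dx,.055+dz)+dn*Rn[:,1]*0 for dx in(-.006,0,.006) for dz in(-.008,0,.008) for dn in(0,)]).astype(np.float32)
        v=cv2.remap(im,uv[:,:1].copy(),uv[:,1:].copy(),cv2.INTER_LINEAR);b.append((float(v.max()),round(float(a),2)))
    return sorted(b)[:4]
print("scene",ang("scene"),"side",ang("side"))
E
python3 kn.py
```

```text
38.6 [ 0.5671 -0.1207  0.2173] [-0.2  1.2  0.2] 0.0
scene [(24.5986270904541, 1.36), (24.954133987426758, 1.34), (25.728412628173828, 1.32), (25.967710494995117, 1.3)] side [(10.737255096435547, 1.3), (11.309967041015625, 1.32), (13.742918014526367, 1.34), (14.131010055541992, 1.28)]
```

>>> {"name": "jog_arm", "arguments": {"moves": [[[0.6, 0, 0.02], 0], [[0.6, 0, 0.02], 0], [[0.37, 0.08, -0.05], 0], [[0.37, 0.08, -0.06], 0], [[0.34, 0.14, -0.09], 0], [[0.34, 0.14, -0.09], 0], [[0.3, 0.2, -0.12], 0], [[0.3, 0.2, -0.12], 0], [[0.25, 0.25, -0.15], 0], [[0.25, 0.25, -0.15], 0], [[0, 0, 0], 0]]}}

```text
time: 39.8
tool_pos: [0.6623, -0.0864, 0.1986]
ee_rot: [-2.261, -2.181, 0.0]
force: [0.2, -0.1, 1.4]
gripper_width: -0.0
grip_force: 0.0
```

```bash
python3 kn.py
```

```text
39.8 [ 0.6623 -0.0864  0.1986] [ 0.2 -0.1  1.4] -0.0
scene [(33.2258186340332, 0.72), (33.366153717041016, 0.7), (33.9785270690918, 0.74), (35.260807037353516, 0.68)] side [(10.239100456237793, 1.04), (10.36192798614502, 0.98), (10.40556812286377, 0.92), (10.406198501586914, 1.2)]
```

>>> {"name": "jog_arm", "arguments": {"moves": [[[0.14, 0.2, -0.14], 0], [[0.14, 0.2, -0.14], 0], [[0.11, 0.22, -0.14], 0], [[0.1, 0.22, -0.14], 0], [[0, 0, 0], 0]]}}

```text
time: 40.4
tool_pos: [0.674, -0.0655, 0.1847]
ee_rot: [-2.261, -2.18, 0.001]
force: [-0.7, -0.1, 0.2]
gripper_width: 0.001
grip_force: 0.0
```

```bash
python3 kn.py; python3 - <<'E'
from kn import *
for n in("scene","side"):
    c=bot.calibration(n);im=cv2.GaussianBlur(bot.get_image(n).astype(np.float32).mean(2),(0,0),1)
    print(n,[(round(a,2),int(im[int(round(v[1])),int(round(v[0]))])) for a in np.arange(-.3,1.5,.12) for v in[proj(c,K(a))[0]]])
E
```

```text
40.4 [ 0.674  -0.0655  0.1847] [-0.7 -0.1  0.2] 0.0
scene [(32.15601348876953, 0.6), (32.329002380371094, 0.58), (32.37611389160156, 0.62), (33.27360153198242, 0.56)] side [(7.940993309020996, -0.02), (8.180276870727539, 0.0), (8.988759994506836, -0.04), (9.296680450439453, 0.88)]
40.5 [ 0.6738 -0.0666  0.1852] [ 0.3 -0.8  0.7] -0.0
scene [(31.791179656982422, 0.6), (31.90071678161621, 0.62), (32.91550827026367, 0.58), (33.14301681518555, 0.56)] side [(8.224688529968262, -0.02), (8.308317184448242, -0.04), (9.274075508117676, -0.06), (9.385167121887207, 0.0)]
scene [(np.float64(-0.3), 155), (np.float64(-0.18), 127), (np.float64(-0.06), 30), (np.float64(0.06), 61), (np.float64(0.18), 95), (np.float64(0.3), 61), (np.float64(0.42), 36), (np.float64(0.54), 30), (np.float64(0.66), 30), (np.float64(0.78), 48), (np.float64(0.9), 47), (np.float64(1.02), 42), (np.float64(1.14), 43), (np.float64(1.26), 57), (np.float64(1.38), 55), (np.float64(1.5), 130)]
side [(np.float64(-0.3), 17), (np.float64(-0.18), 17), (np.float64(-0.06), 7), (np.float64(0.06), 6), (np.float64(0.18), 57), (np.float64(0.3), 16), (np.float64(0.42), 9), (np.float64(0.54), 8), (np.float64(0.66), 9), (np.float64(0.78), 9), (np.float64(0.9), 9), (np.float64(1.02), 9), (np.float64(1.14), 9), (np.float64(1.26), 10), (np.float64(1.38), 10), (np.float64(1.5), 9)]
```

>>> {"name": "jog_arm", "arguments": {"moves": [[[0.03, 0.1, -0.06], 0], [[0.03, 0.1, -0.06], 0], [[0.02, 0.1, -0.06], 0], [[0, 0, 0], 0]]}}

```text
time: 41.1
tool_pos: [0.6752, -0.0643, 0.1832]
ee_rot: [2.265, 2.172, -0.004]
force: [-14.7, -17.7, 28.1]
gripper_width: -0.003
grip_force: 15.4
```

```bash
python3 kn.py
```

```text
41.1 [ 0.6752 -0.0643  0.1832] [-14.7 -17.7  28.1] -0.0
scene [(32.35215759277344, 0.6), (33.21281433105469, 0.58), (33.226261138916016, 0.62), (34.061065673828125, 0.42)] side [(8.063189506530762, -0.02), (8.30948257446289, -0.04), (8.76430892944336, 0.0), (9.099522590637207, 0.9)]
```

>>> {"name": "jog_arm", "arguments": {"moves": [[[-0.05, -0.12, 0.08], 0], [[-0.1, -0.4, 0.3], 0], [[0, -0.6, 0.6], 0], [[0, -0.6, 0.9], 0], [[-0.3, -0.6, 0.9], 0], [[-0.9, 0, 0.9], 0], [[-0.9, 0, 0.9], 0], [[-0.9, 0, 0.5], 0], [[0, 0, 0], 0], [[0, 0, 0], 0]]}}

```text
time: 42.2
tool_pos: [0.5972, -0.1177, 0.3091]
ee_rot: [2.263, 2.179, 0.003]
force: [0.4, -0.4, -0.3]
gripper_width: 0.003
grip_force: 0.0
```

```bash
python3 kn.py; python3 - <<'E'
from kn import *
from jaw import fitc
from scipy.optimize import least_squares
c,im=snap("wrist","w12");g=im.mean(2)
P=N+Rn[:,2]*.098;q=proj(c,P)[0];D=(P-c["eye"])@(rot(c["orientation"])@[0,0,-1]);print("pred home",q,353.8*.0126/D,"p=7",proj(c,N+Rn[:,2]*.105)[0])
try:
    e,k=fitc(g,*q,353.8*.0126/D);e,k=fitc(g,*e[0],max(e[1])/2);print("jaw",e,k)
except Exception as x: print(x)
# knob blob in wrist image: dark near predicted shut position
for a in(0,.05,.1,.2): print(a,proj(c,K(a,.095,.069))[0].round(1))
u,v=proj(c,K(0,.095,.069))[0]
if 20<u<620 and 20<v<380:
    x0,y0=int(u)-40,int(v)-40;sub=g[max(0,y0):y0+80,max(0,x0):x0+80];m=(sub<35).astype(np.uint8);n,l,s,ce=cv2.connectedComponentsWithStats(m)
    for i in range(1,n):
        if s[i,4]>60: print("blob",ce[i]+[max(0,x0),max(0,y0)],s[i])
E
```

```text
42.2 [ 0.5972 -0.1177  0.3091] [ 0.4 -0.4 -0.3] 0.0
scene [(35.37528610229492, 0.6), (35.41262435913086, 0.62), (36.72242736816406, 0.58), (39.93224334716797, 0.64)] side [(14.513428688049316, -0.1), (16.66854476928711, -0.08), (18.69441032409668, -0.06), (19.780176162719727, 0.02)]
42.3 [ 0.5975 -0.1173  0.3078] [ 0.4 -0.3  0.4] -0.0Traceback (most recent call last):
  File "<stdin>", line 1, in <module>
  File "kn.py", line 13, in <module>
    print("scene",ang("scene"),"side",ang("side"))
                  ~~~^^^^^^^^^
  File "kn.py", line 7, in ang
    c=bot.calibration(n);im=cv2.GaussianBlur(bot.get_image(n).astype(np.float32).mean(2),(0,0),1)
                                             ~~~~~~~~~~~~~^^^
ValueError: 200 camera calls are used up
```

```bash
python3 -c "
from bench import bot
print(bot.close_job())"
```

```text
the job is handed in; nothing more can be done
None
```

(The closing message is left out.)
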